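Put the reagent bottles away in the crate under the bench riser

ROBOT

A 7-joint arm with a two-finger parallel gripper is mounted at the origin on a cart in front of the work surface, level with it; the furniture and walls round the work are solid. World frame = base frame: x ahead of the robot, y to its left, z up, the work surface at z = 0. Lengths are in m, angles in rad, forces in N, time in s.
With the tool pointing down it reaches from about 0.4 to 0.9 m from the base axis. Payload 5.5 kg.
Tool frame: the origin (TCP) lies at the centre of the arm's flange, where the gripper is bolted on; the fingertips stand 173 mm ahead of it and the grasp point (between the pads) lies 155 mm ahead of it; z points along the fingers, x is the direction in which the jaws open and shut, and the axes are right-handed (so a half turn about z gives the same grasp; the last joint's range is limited). The gripper opens to 85 mm and grips with 20 to 120 N. Pads are 22 mm wide; open, the fingers measure 114 mm over their backs; the gripper's body (76 mm by 85 mm) begins 54 mm behind the grasp point. The pads swing forward as they close: fully open they stand 13 mm farther back than shut.
Start: joints at [-1.068, 0.501, -0.427, 1.55, 0.221, 1.138, -0.21], TCP at [0.154, 0.631, 0.405] pointing down, gripper open.
Joint ranges: [-2.88, 2.88], [-0.31, 2.03], [-1.54, 1.56], [0.2, 2.42], [-1.41, 4.55], [0.19, 2.02], [-2.57, 2.57]. Speed limits (rad/s): [2.57, 2.57, 3.14, 3.14, 3.14, 3.14, 3.14].

INTERFACE

Orientations are given as a unit quaternion [x, y, z, w].
In Python, from workcell import robot gives the robot as it stands. The module is installed in compiled form; this text tells all that it offers.
- The arm moves only by the tool play_rows, never from a script. Its argument "moves" is a list of rows, each an object of numbers: "tx", "ty", "tz": the shift along the world's x, y, z in mm; "roll": the turn about the world's z in degrees. In form: [{"tx": .., "ty": .., "tz": .., "roll": ..}, ...]. A call has 1 to 5 rows; each row shifts and turns the commanded pose from where the row before left it; what a row does not reach is not made up. A row lasts 1/8 s, in which the tool goes at most 62.5 mm and 10.7 degrees, less where a joint would pass 70% of its speed; a pose out of reach is approached as far as the arm can. A call is refused whole if a number of a shift passes 62.5 or a number of a turn 10.7, either way. A call with a gripper value outside its range is refused whole. "hand" is the finger opening in mm, from 0 to 85.4, set as the call begins (left out, the last holds). The fingers move at their own pace and stop on an object; "squeeze" is the grip in N (left out, the last holds). Time passes only in rows, so rows that do not move let the fingers close. It gives the time, the measured TCP pose, the force and the opening at its end, in the units of the state.
- robot.state(): the state, without advancing time (a new reading comes with each control period).
- robot.camera(name): name is "scene" or "top" or "wrist"; returns a dict with "image" (420x560x3 uint8, red, green, blue), "fx", "fy", "cx", "cy" (pixels), "extrinsics" (4x4, takes a point from world to camera coordinates). Camera axes: x right, y up, looking along -z (the intrinsics and any distortion apply to the point x, -y, -z); pixel columns grow to the right and rows downward; lengths in m; the calibration is good to about 2 mm. A picture is of the moment at which its call begins. There is no depth.
- robot.hand_in(): hands the job in, once; it reports no verdict.
The state is a dict: "clock": time; "joints": joint angles; "dq": joint speeds; "effort": joint torques, N m; "ee_pos": TCP position; "orientation": TCP orientation; "wrist_force": force on the tool from outside, world axes, zero at the start; "ft_torque": the same for the moment, N m; "width": finger opening in m.
Only numpy, scipy, OpenCV 4.12 (cv2) and the standard library are available. Lean on these libraries where they do the work, as an engineer would, in place of code of your own. Each camera call takes 0.05 s, during which the arm holds its last target. There are 200 camera calls.

TASK

Put the amber bottle and the white bottle that stand loose at the front left of the bench upright into the two free end cells of the grey crate under the riser, one per cell in either order. The floors of the two end cells are set to unknown heights, so feel for the floor: set each bottle down on it gently, without ramming it or letting it drop. Leave the small bottle in the middle cell, the swab tub and the waste cup where they stand.

Things in the scene. Friction and masses are not known exactly. Their poses are not given: they have to be found in the camera images.
- amber_bottle: brown reagent bottle with a black screw cap, stands on the bench; 58 mm in diameter, 116 mm tall, straight-sided round body up to 78 mm above its base, then the shoulder; cap 31 mm wide. Origin at the centre of its base, z up along its axis. 0.13 to 0.25 kg.
- white_bottle: white reagent bottle with a blue screw cap, stands on the bench; 54 mm in diameter, 106 mm tall, straight-sided round body up to 71 mm above its base, then the shoulder; cap 30 mm wide. Origin at the centre of its base, z up along its axis. 0.10 to 0.19 kg.
- crate: fixed open grey crate, 80 mm (x) by 232 mm (y; 256 mm with the end ledges), walls 4 mm thick and 50 mm high; three cells in a row along y, each 72 x 72 mm inside, centred at y = -76, 0, +76 mm. Origin at the centre of its underside on the bench; x points to the back, away from the robot, z up. Pressing a bottle on it with over 25 N or dropping one in is rough handling.
- cell_left (a point): centre of the crate's left end cell (y = +76 mm) at the height of the wall tops, 50 mm above the bench; axes as the crate's. The square rubber floor of this cell lies at an unknown height, its top 16 to 34 mm above the bench; it is springy, giving 5 mm at about 1.5 N/mm before it is hard.
- cell_right (a point): the same for the right end cell (y = -76 mm of the crate); its floor has its own unknown height in the same range and the same spring.
- riser: fixed bench riser: board 160 mm deep (x), 500 mm wide (y), underside 300 mm, top 318 mm above the bench (a box and a tape roll lie on it); legs at y = +-235 mm from x = -14 to +80 mm; crossbar under the back (bottom 265 mm up, x = 63 to 77 mm). Origin on the bench below the board's centre, x to the back, z up.
- riser_edge (a point): middle of the lower front edge of the riser's board, 300 mm up. It is about 25 to 40 mm nearer the robot than the cell centres, so a gripper pointing straight down cannot work over the cells: it must lean back towards the robot by 30 to 45 degrees, and a bottle to be set upright must be grasped with the same lean.
- small_bottle: bystander: small brown bottle with a white cap, 34 mm in diameter, 60 mm tall, standing in the middle cell on a floor 16 mm above the bench (top at 76 mm). Origin at the centre of its base.
- swabs: bystander: round tub of cotton swabs, 77 mm wide, 80 mm tall, origin at the centre of its base.
- cup: bystander: grey waste cup, 67 mm wide, 78 mm tall, origin at the centre of its base.

How it is judged:
By the outcome, as a careful person would: the job done as asked, in the order asked, and still so for the second after the job is handed in, with the robot touching nothing.
It also fails if it takes over 59 s, if anything falls off the work surface, if the arm or the gripper's body presses on something with over 40 N, if the wrist force passes 120 N, or if a joint passes its speed limit or range.

## Working session

There is one attempt and no reset: what is moved stays moved. The work goes in short steps, Python scripts to look and compute and a tool call to move; the robot and the scene stay as the last step left them, time stands still between calls to the robot, and variables do not carry over. Pictures are saved under pics/ and viewed, about 8 in all and at most 12, crops included, and the job is handed in when it is done.

Besides the shell and the picture viewer there is one more tool, called after "Request:" by a JSON object that holds its "fn" and its "kwargs", one argument or row to a line. play_rows: Moves the arm, as the interface text tells. Its arguments: {"type":"object","properties":{"moves":{"type":"array","items":{"type":"object","properties":{"tx":{"type":"number"},"ty":{"type":"number"},"tz":{"type":"number"},"roll":{"type":"number"}}}},"hand":{"type":"number"},"squeeze":{"type":"number"}},"required":["moves"]}

```bash
mkdir -p pics
cat > h.py <<'E'
import numpy as np, cv2
from scipy.spatial.transform import Rotation as R
from workcell import robot
def shot(n,f):
    c=robot.camera(n); cv2.imwrite(f'pics/{f}.png',c['image'][:,:,::-1])
    np.savez(f'pics/{f}.npz',**{k:np.array(v) for k,v in c.items()}); return c
def ray(c,u,v):
    E=np.array(c['extrinsics']); d=np.array([(u-c['cx'])/c['fx'],-(v-c['cy'])/c['fy'],-1.])
    return -E[:3,:3].T@E[:3,3], E[:3,:3].T@d
def onz(c,u,v,z):
    o,d=ray(c,u,v); return o+d*(z-o[2])/d[2]
def proj(c,p):
    E=np.array(c['extrinsics']); q=E[:3,:3]@np.array(p)+E[:3,3]
    return c['cx']+c['fx']*q[0]/-q[2], c['cy']-c['fy']*q[1]/-q[2]
E
python3 - <<'E'
from h import *
s=robot.state()
print({k:np.round(v,3) for k,v in s.items()})
print(R.from_quat(s['orientation']).as_matrix().round(3))
for n in('scene','top'):
    c=shot(n,n+'0'); print(n,[k for k in c],c['fx'],c['cx'],c['cy'],np.round(ray(c,c['cx'],c['cy']),2))
a=[cv2.imread(f'pics/{n}0.png') for n in('scene','top')]
E
ls
```

```text
{'clock': np.float64(0.0), 'joints': array([-1.068,  0.502, -0.427,  1.551,  0.221,  1.138, -0.21 ]), 'dq': array([-0.001, -0.001,  0.   , -0.   , -0.   ,  0.001, -0.   ]), 'effort': array([-0.0000e+00, -5.6952e+01, -5.8160e+00, -2.8094e+01,  1.1000e-02,
        1.2000e-02,  0.0000e+00]), 'ee_pos': array([0.154, 0.631, 0.404]), 'orientation': array([ 0.787,  0.617, -0.001,  0.001]), 'wrist_force': array([-0.445, -0.306,  0.25 ]), 'ft_torque': array([-0.043,  0.001, -0.053]), 'width': np.float64(0.086)}
[[ 0.237  0.971 -0.001]
 [ 0.971 -0.237 -0.002]
 [-0.002 -0.    -1.   ]]
scene ['image', 'fx', 'fy', 'cx', 'cy', 'extrinsics'] 518.0408122047555 271.8769282407341 212.82104413488923 [[-0.53 -0.93  1.43]
 [ 0.59  0.46 -0.67]]
top ['image', 'fx', 'fy', 'cx', 'cy', 'extrinsics'] 441.4500712244289 275.614968908151 205.73523141461325 [[ 0.32  0.01  1.51]
 [ 0.17 -0.08 -0.98]]
h.py
pics
```

View pics/scene0.png

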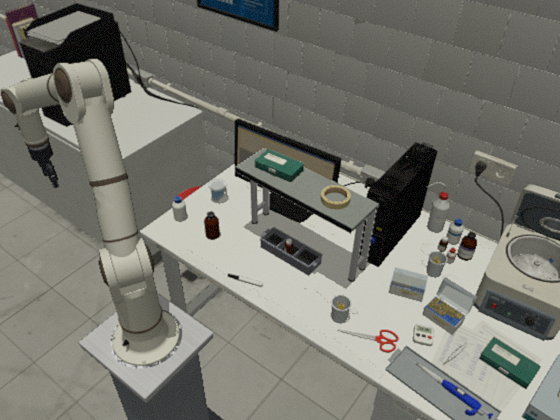

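View pics/top0.png

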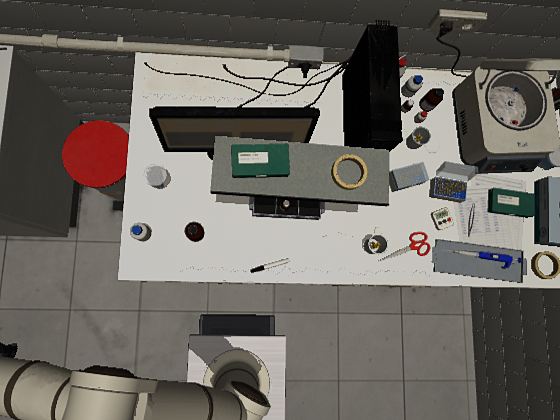

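Run:
```python
from h import *
t=cv2.imread('pics/top0.png'); s=cv2.imread('pics/scene0.png')
a=cv2.resize(t[210:250,120:220],None,fx=5,fy=5,interpolation=cv2.INTER_CUBIC)   # 500x200
b=cv2.resize(t[185:225,240:330],None,fx=5,fy=5,interpolation=cv2.INTER_CUBIC) # 450x200
d=cv2.resize(s[220:275,250:330],None,fx=4,fy=4,interpolation=cv2.INTER_CUBIC) #320x220
e=cv2.resize(s[190:245,165:225],None,fx=4,fy=4,interpolation=cv2.INTER_CUBIC) #240x220
m=np.zeros((600,800,3),np.uint8)
m[:200,:500]=a; m[200:400,:450]=b; m[0:220,500:740]=e; m[220:440,460:780]=d
cv2.imwrite('pics/crop1.png',m)
# xArm7 FK check
def T(al,a,d,th):
    ca,sa,c,s_=np.cos(al),np.sin(al),np.cos(th),np.sin(th)
    return np.array([[c,-s_,0,a],[s_*ca,c*ca,-sa,-d*sa],[s_*sa,c*sa,ca,d*ca],[0,0,0,1]])
q=robot.state()['joints']; p=np.pi/2
P=[(0,0,.267),(-p,0,0),(p,0,.293),(p,.0525,0),(p,.0775,.3425),(p,0,0),(-p,.076,.097)]
M=np.eye(4)
for (al,aa,dd),th in zip(P,q): M=M@T(al,aa,dd,th)
print(M.round(3))
```

```text
[[ 0.23  -0.973 -0.005  0.094]
 [-0.972 -0.23   0.04  -0.582]
 [-0.04  -0.004 -0.999  0.312]
 [ 0.     0.     0.     1.   ]]
```

View pics/crop1.png

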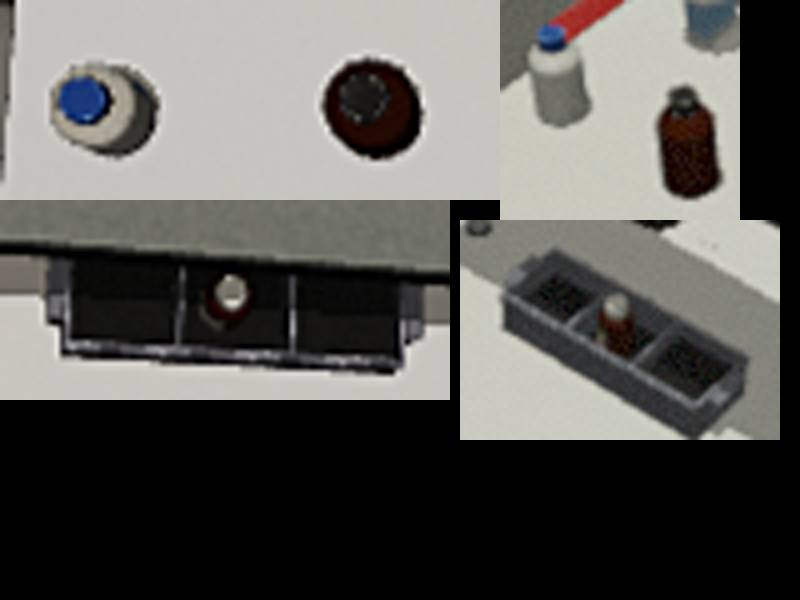

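```bash
cat >> h.py <<'E'
def ld(f):
    return {k:v for k,v in np.load(f'pics/{f}.npz').items()}
E
python3 - <<'E'
from h import *
from scipy.optimize import least_squares
S,Tp=ld('scene0'),ld('top0')
def cs(x,y,z=4): return 250+(x-460+.5)/4-.5,220+(y-220+.5)/4-.5
def ce(x,y): return 165+(x-500+.5)/4-.5,190+(y+.5)/4-.5
def ct(x,y): return 240+(x+.5)/5-.5,185+(y-200+.5)/5-.5
def ca(x,y): return 120+(x+.5)/5-.5,210+(y+.5)/5-.5
for n,a,b,z in(('white',ca(84,100),ce(551,32),.106),('amber',ca(364,98),ce(683,91),.116)):
    print(n,onz(Tp,*a,z).round(4),onz(S,*b,z).round(4))
obs=[(Tp,ct(182,346),(-.038,.038,.05)),(Tp,ct(292,352),(-.038,-.038,.05)),(Tp,ct(64,357),(-.04,.116,0)),(Tp,ct(398,372),(-.04,-.116,0)),
(S,cs(571,331),(-.038,.038,.05)),(S,cs(638,366),(-.038,-.038,.05)),(S,cs(614,293),(.038,.038,.05)),(S,cs(683,329),(.038,-.038,.05)),(S,cs(555,250),(.04,.116,.05)),(S,cs(505,293),(-.04,.116,.05))]
def f(p):
    c,s=np.cos(p[2]),np.sin(p[2]); r=[]
    for C,uv,l in obs:
        q=[p[0]+c*l[0]-s*l[1],p[1]+s*l[0]+c*l[1],l[2]]; r+=list(np.array(proj(C,q))-uv)
    return np.array(r)
o=least_squares(f,[.5,0,0],loss='soft_l1'); print(o.x.round(4),np.degrees(o.x[2])); print(f(o.x).reshape(-1,2).round(1))
p=o.x; c,s=np.cos(p[2]),np.sin(p[2])
for y in(.076,-.076): print('cell',p[0]-s*y,p[1]+c*y)
# riser front lower edge & tub
print('riser edge',onz(Tp,212,193,.30),onz(Tp,389,206,.30),onz(Tp,212,193,.318))
print('tub',onz(Tp,156,174,.08),'cup',onz(Tp,374,242,.078))
E
```

```text
white [0.4768 0.3256 0.106 ] [0.4804 0.3278 0.106 ]
amber [0.4816 0.1523 0.116 ] [0.4888 0.1565 0.116 ]
[ 0.5856 -0.1555 -0.0208] -1.1918526261750122
[[ 0.5  0.1]
 [ 0.9  0.1]
 [ 0.2 -0.4]
 [-0.1 -0.1]
 [-0.8 -0. ]
 [-1.3  0.7]
 [ 1.  -1.6]
 [-0.2 -1.6]
 [ 0.1 -0. ]
 [-0.6  0.5]]
cell 0.5871953210869827 -0.0794910047735727
cell 0.5840336827282706 -0.23145811977839448
riser edge [0.56222384 0.08486822 0.3       ] [ 0.54180597 -0.41658545  0.3       ] [0.55860821 0.08375025 0.318     ]
tub [0.66319451 0.2817843  0.08      ] cup [ 0.45966245 -0.44050388  0.078     ]
```

Request:
{"fn": "play_rows", "kwargs": {
  "moves": [
    {"tx":0,"ty":0,"tz":30,"roll":-10},
    {"tx":0,"ty":0,"tz":30,"roll":-10},
    {"tx":0,"ty":0,"tz":30,"roll":-10},
    {"tx":0,"ty":0,"tz":30,"roll":-10}
  ]
}}

```text
clock: 0.6
ee_pos: [0.1543, 0.6312, 0.5251]
orientation: [0.951, 0.308, -0.0, 0.0]
wrist_force: [0.4, 0.1, -0.8]
width: 0.0853
```

Request:
{"fn": "play_rows", "kwargs": {
  "moves": [
    {"tx":30,"ty":-38,"tz":25,"roll":-9.7},
    {"tx":30,"ty":-38,"tz":25,"roll":-9.7},
    {"tx":30,"ty":-38,"tz":25,"roll":-9.7},
    {"tx":30,"ty":-38,"tz":25,"roll":-9.7},
    {"tx":30,"ty":-38,"tz":25,"roll":-9.7}
  ]
}}

```text
clock: 1.23
ee_pos: [0.3051, 0.4399, 0.6502]
orientation: [0.994, -0.109, -0.0, 0.0]
wrist_force: [1.4, 0.7, -0.6]
width: 0.0854
```

Request:
{"fn": "play_rows", "kwargs": {
  "moves": [
    {"tx":30,"ty":-38,"tz":25,"roll":-9.7},
    {"tx":30,"ty":-38,"tz":25,"roll":-9.7},
    {"tx":30,"ty":-38,"tz":25,"roll":-9.7},
    {"tx":30,"ty":-38,"tz":25,"roll":-9.7},
    {"tx":30,"ty":-38,"tz":25,"roll":-9.7}
  ]
}}

```text
clock: 1.85
ee_pos: [0.455, 0.25, 0.7752]
orientation: [0.861, -0.508, -0.0, 0.0]
wrist_force: [0.8, 0.3, 0.2]
width: 0.0854
```

```bash
cat >> h.py <<'E'
def st():
    s=robot.state(); m=R.from_quat(s['orientation']).as_matrix(); z=m[:,2]; x=m[:,0]
    g=s['ee_pos']+.155*z
    print('t',round(float(s['clock']),2),'q',np.round(s['joints'],2),'tcp',np.round(s['ee_pos'],4),'grasp',g.round(4),'tilt',np.degrees(np.arccos(-z[2])).round(1),'az',np.degrees(np.arctan2(z[1],z[0])).round(1),'jaw',np.degrees(np.arctan2(x[1],x[0])).round(1),'jz',x[2].round(3),'F',np.round(s['wrist_force'],1),'w',round(float(s['width'])*1000,1))
E
python3 -c "
from h import *
st()"
```

```text
t 1.85 q [-0.7   0.12  0.17  1.21 -0.02  1.81 -1.6 ] tcp [0.455  0.25   0.7752] grasp [0.4549 0.25   0.6202] tilt 0.0 az -146.4 jaw -61.0 jz 0.0 F [0.8 0.3 0.2] w 85.4
```

Request:
{"fn": "play_rows", "kwargs": {
  "moves": [
    {"tz":50},
    {"tz":50},
    {"tz":50}
  ]
}}

```text
schema error: expected keys tx, ty, tz, roll
```

```bash
python3 -c "
from h import *
st()"
```

```text
t 1.85 q [-0.7   0.12  0.17  1.21 -0.02  1.81 -1.6 ] tcp [0.455  0.25   0.7752] grasp [0.4549 0.25   0.6202] tilt 0.0 az -146.4 jaw -61.0 jz 0.0 F [0.8 0.3 0.2] w 85.4
```

Request:
{"fn": "play_rows", "kwargs": {
  "moves": [
    {"tx":0,"ty":0,"tz":50,"roll":0},
    {"tx":0,"ty":0,"tz":50,"roll":0},
    {"tx":0,"ty":0,"tz":50,"roll":0}
  ]
}}

```text
clock: 2.22
ee_pos: [0.4423, 0.2448, 0.8852]
orientation: [0.862, -0.506, 0.014, -0.023]
wrist_force: [-0.0, 0.2, -0.0]
width: 0.0851
```

```bash
python3 -c "
from h import *
st()"
```

```text
t 2.23 q [-0.82  0.16  0.35  0.92 -0.06  2.01 -1.57] tcp [0.4423 0.2448 0.8852] grasp [0.4497 0.2488 0.7305] tilt 3.1 az 28.5 jaw -60.8 jz 0.001 F [-0.   0.2 -0. ] w 85.1
```

Request:
{"fn": "play_rows", "kwargs": {
  "moves": [
    {"tx":20,"ty":12,"tz":50,"roll":0},
    {"tx":20,"ty":12,"tz":50,"roll":0},
    {"tx":20,"ty":12,"tz":50,"roll":0}
  ]
}}

```text
clock: 2.6
ee_pos: [0.4659, 0.2606, 0.9308]
orientation: [0.859, -0.503, 0.045, -0.077]
wrist_force: [-0.6, -0.1, 0.0]
width: 0.0851
```

```bash
python3 -c "
from h import *
st()"
```

```text
t 2.6 q [-0.73  0.24  0.27  0.72 -0.08  2.01 -1.57] tcp [0.4659 0.2606 0.9308] grasp [0.49   0.2741 0.7783] tilt 10.3 az 29.2 jaw -60.7 jz 0.0 F [-0.6 -0.1  0. ] w 85.1
```

Request:
{"fn": "play_rows", "kwargs": {
  "moves": [
    {"tx":40,"ty":22,"tz":62,"roll":0},
    {"tx":40,"ty":22,"tz":62,"roll":0},
    {"tx":40,"ty":22,"tz":62,"roll":0},
    {"tx":40,"ty":22,"tz":62,"roll":0},
    {"tx":40,"ty":22,"tz":62,"roll":0}
  ]
}}

```text
clock: 3.22
ee_pos: [0.5335, 0.2969, 0.9836]
orientation: [0.845, -0.495, 0.103, -0.176]
wrist_force: [0.1, 0.1, -0.1]
width: 0.085
```

```bash
python3 -c "
from h import *
st()"
```

```text
t 3.23 q [-0.62  0.47  0.29  0.25 -0.2   2.01 -1.57] tcp [0.5335 0.2969 0.9836] grasp [0.5875 0.327  0.8415] tilt 23.5 az 29.2 jaw -60.7 jz 0.001 F [ 0.1  0.1 -0.1] w 85.0
```

Request:
{"fn": "play_rows", "kwargs": {
  "moves": [
    {"tx":10,"ty":5,"tz":62,"roll":0},
    {"tx":10,"ty":5,"tz":62,"roll":0},
    {"tx":10,"ty":5,"tz":62,"roll":0}
  ]
}}

```text
clock: 3.6
ee_pos: [0.4962, 0.2742, 1.0357]
orientation: [0.833, -0.488, 0.131, -0.225]
wrist_force: [0.1, -0.6, -0.8]
width: 0.0855
```

```bash
python3 -c "
from h import *
st()"
```

```text
t 3.6 q [-0.68  0.44  0.72  0.2  -0.55  2.02 -1.53] tcp [0.4962 0.2742 1.0357] grasp [0.564  0.3126 0.9017] tilt 30.2 az 29.5 jaw -60.7 jz -0.001 F [ 0.1 -0.6 -0.8] w 85.5
```

Request:
{"fn": "play_rows", "kwargs": {
  "moves": [
    {"tx":10,"ty":5,"tz":62,"roll":0},
    {"tx":10,"ty":5,"tz":62,"roll":0},
    {"tx":10,"ty":5,"tz":62,"roll":0}
  ]
}}

```text
clock: 3.98
ee_pos: [0.457, 0.251, 1.0809]
orientation: [0.818, -0.48, 0.161, -0.274]
wrist_force: [0.5, -0.1, 0.4]
width: 0.0856
```

```bash
python3 -c "
from h import *
st()"
```

```text
t 3.98 q [-0.77  0.42  1.44  0.2  -1.17  2.02 -1.48] tcp [0.457  0.251  1.0809] grasp [0.5386 0.2964 0.9572] tilt 37.0 az 29.1 jaw -60.8 jz 0.001 F [ 0.5 -0.1  0.4] w 85.6
```

Request:
{"fn": "play_rows", "kwargs": {
  "moves": [
    {"tx":0,"ty":-10,"tz":-30,"roll":-6},
    {"tx":-6,"ty":-10,"tz":-40,"roll":-6},
    {"tx":-6,"ty":-10,"tz":-50,"roll":-6},
    {"tx":-6,"ty":-10,"tz":-55,"roll":-6},
    {"tx":-6,"ty":-10,"tz":-55,"roll":-6}
  ]
}}

```text
clock: 4.6
ee_pos: [0.4371, 0.2024, 1.0187]
orientation: [0.726, -0.608, 0.164, -0.276]
wrist_force: [-1.9, -1.2, 1.8]
width: 0.0854
```

```bash
python3 -c "
from h import *
st()"
```

```text
t 4.6 q [-1.83  0.06  1.46  0.83 -0.03  1.65 -1.79] tcp [0.4371 0.2024 1.0187] grasp [0.526  0.2337 0.8956] tilt 37.4 az 19.4 jaw -78.0 jz -0.098 F [-1.9 -1.2  1.8] w 85.4
```

Request:
{"fn": "play_rows", "kwargs": {
  "moves": [
    {"tx":0,"ty":0,"tz":-40,"roll":0},
    {"tx":0,"ty":0,"tz":-40,"roll":0},
    {"tx":0,"ty":0,"tz":-40,"roll":0},
    {"tx":0,"ty":0,"tz":-20,"roll":0}
  ]
}}

```text
clock: 5.1
ee_pos: [0.4433, 0.1999, 0.8869]
orientation: [0.727, -0.614, 0.154, -0.266]
wrist_force: [0.3, -0.1, 0.4]
width: 0.0853
```

```bash
python3 -c "
from h import *
st(); print(robot.state()['dq'].round(2))"
```

```text
t 5.1 q [-1.75 -0.28  0.86  1.29  0.5   1.46 -2.16] tcp [0.4433 0.1999 0.8869] grasp [0.5287 0.2305 0.7612] tilt 35.8 az 19.7 jaw -78.4 jz -0.102 F [ 0.3 -0.1  0.4] w 85.3
[ 0.36 -0.09 -0.3   0.45  0.03 -0.32 -0.13]
```

Request:
{"fn": "play_rows", "kwargs": {
  "moves": [
    {"tx":20,"ty":10,"tz":-10,"roll":10},
    {"tx":20,"ty":10,"tz":-10,"roll":10},
    {"tx":20,"ty":10,"tz":-10,"roll":10},
    {"tx":20,"ty":10,"tz":0,"roll":10},
    {"tx":20,"ty":10,"tz":0,"roll":10}
  ]
}}

```text
clock: 5.72
ee_pos: [0.5171, 0.2499, 0.8518]
orientation: [0.917, -0.244, 0.037, -0.314]
wrist_force: [-0.4, -0.3, -0.1]
width: 0.085
```

Request:
{"fn": "play_rows", "kwargs": {
  "moves": [
    {"tx":10,"ty":5,"tz":20,"roll":7},
    {"tx":20,"ty":10,"tz":50,"roll":0}
  ]
}}

```text
clock: 5.98
ee_pos: [0.4993, 0.2462, 0.9025]
orientation: [0.924, -0.199, 0.036, -0.325]
wrist_force: [0.3, -0.2, 0.9]
width: 0.0854
```

```bash
python3 -c "
from h import *
st(); print(robot.state()['dq'].round(2))"
```

```text
t 5.97 q [-2.36 -0.31  1.56  1.05 -0.02  1.5  -1.13] tcp [0.4993 0.2462 0.9025] grasp [0.5296 0.337  0.7805] tilt 38.1 az 71.5 jaw -23.0 jz -0.063 F [ 0.3 -0.2  0.9] w 85.4
[-0.39  0.    0.   -0.79  0.3   0.4  -0.4 ]
```

Request:
{"fn": "play_rows", "kwargs": {
  "moves": [
    {"tx":10,"ty":5,"tz":50,"roll":0},
    {"tx":10,"ty":5,"tz":50,"roll":0}
  ]
}}

```text
clock: 6.22
ee_pos: [0.4736, 0.2414, 0.9793]
orientation: [0.917, -0.204, 0.054, -0.339]
wrist_force: [0.2, 0.0, 0.0]
width: 0.0855
```

```bash
python3 -c "
from h import *
st(); print(robot.state()['dq'].round(2))"
```

```text
t 6.22 q [-2.47 -0.31  1.56  0.85  0.06  1.63 -1.22] tcp [0.4736 0.2414 0.9793] grasp [0.5103 0.3343 0.8608] tilt 40.1 az 68.4 jaw -24.3 jz -0.039 F [0.2 0.  0. ] w 85.5
[-0.46 -0.   -0.   -0.77  0.32  0.47 -0.31]
```

Request:
{"fn": "play_rows", "kwargs": {
  "moves": [
    {"tx":10,"ty":5,"tz":50,"roll":0},
    {"tx":10,"ty":5,"tz":50,"roll":0},
    {"tx":4,"ty":2,"tz":15,"roll":0}
  ]
}}

```text
clock: 6.6
ee_pos: [0.4393, 0.2352, 1.0503]
orientation: [0.907, -0.208, 0.076, -0.359]
wrist_force: [-0.3, 0.4, -0.6]
width: 0.0854
```

```bash
python3 -c "
from h import *
st(); print(robot.state()['dq'].round(2))"
```

```text
t 6.6 q [-2.63 -0.31  1.56  0.64  0.18  1.74 -1.29] tcp [0.4393 0.2352 1.0503] grasp [0.4837 0.3312 0.937 ] tilt 43.0 az 65.2 jaw -25.5 jz -0.012 F [-0.3  0.4 -0.6] w 85.4
[-0.16  0.    0.01 -0.15  0.14  0.09 -0.06]
```

Request:
{"fn": "play_rows", "kwargs": {
  "moves": [
    {"tx":0,"ty":0,"tz":-20,"roll":-3},
    {"tx":0,"ty":0,"tz":-20,"roll":-3}
  ]
}}

```text
clock: 6.85
ee_pos: [0.4408, 0.2349, 1.0076]
orientation: [0.895, -0.255, 0.092, -0.354]
wrist_force: [-0.9, -0.5, 0.5]
width: 0.0852
```

```bash
python3 -c "
from h import *
st(); print(robot.state()['dq'].round(2))"
```

```text
t 6.85 q [-2.24 -0.23  1.4   0.88  0.04  1.57 -1.3 ] tcp [0.4408 0.2349 1.0076] grasp [0.4945 0.3258 0.8941] tilt 42.9 az 59.4 jaw -31.5 jz -0.015 F [-0.9 -0.5  0.5] w 85.2
[ 1.55  0.3  -0.75  0.84 -0.46 -0.62 -0.04]
```

Request:
{"fn": "play_rows", "kwargs": {
  "moves": [
    {"tx":0,"ty":0,"tz":-25,"roll":-3},
    {"tx":0,"ty":0,"tz":-25,"roll":-3},
    {"tx":0,"ty":0,"tz":-25,"roll":-3},
    {"tx":0,"ty":0,"tz":-25,"roll":-3}
  ]
}}

```text
clock: 7.35
ee_pos: [0.4399, 0.2328, 0.9085]
orientation: [0.863, -0.348, 0.13, -0.342]
wrist_force: [0.4, 0.2, -0.8]
width: 0.0854
```

```bash
python3 -c "
from h import *
st(); print(robot.state()['dq'].round(2))"
```

```text
t 7.35 q [-1.67 -0.26  0.87  1.26  0.15  1.29 -1.49] tcp [0.4399 0.2328 0.9085] grasp [0.5117 0.3101 0.795 ] tilt 42.9 az 47.1 jaw -43.7 jz -0.013 F [ 0.4  0.2 -0.8] w 85.4
[ 0.59 -0.15 -0.66  0.67  0.38 -0.49 -0.51]
```

Request:
{"fn": "play_rows", "kwargs": {
  "moves": [
    {"tx":20,"ty":5,"tz":-35,"roll":-2},
    {"tx":20,"ty":5,"tz":-35,"roll":-2},
    {"tx":20,"ty":5,"tz":-35,"roll":-2},
    {"tx":20,"ty":5,"tz":-35,"roll":-2}
  ]
}}

```text
clock: 7.85
ee_pos: [0.5201, 0.2529, 0.7681]
orientation: [0.837, -0.408, 0.153, -0.332]
wrist_force: [-0.4, 0.5, -1.0]
width: 0.0852
```

```bash
python3 -c "
from h import *
st(); print(robot.state()['dq'].round(2))"
```

```text
t 7.85 q [-1.71 -0.15  1.12  1.51  0.05  0.95 -1.46] tcp [0.5201 0.2529 0.7681] grasp [0.6017 0.3198 0.6545] tilt 42.9 az 39.3 jaw -51.6 jz -0.015 F [-0.4  0.5 -1. ] w 85.2
[-0.2   0.39  0.71  0.41 -0.43 -0.67  0.2 ]
```

Orientation holds; continue down, rolling gradually.

Request:
{"fn": "play_rows", "kwargs": {
  "moves": [
    {"tx":0,"ty":-10,"tz":-35,"roll":-4},
    {"tx":0,"ty":-10,"tz":-35,"roll":-4},
    {"tx":-5,"ty":-10,"tz":-35,"roll":-4},
    {"tx":-5,"ty":-10,"tz":-35,"roll":-4},
    {"tx":-5,"ty":-10,"tz":-35,"roll":-4}
  ]
}}

```text
clock: 8.48
ee_pos: [0.5034, 0.2033, 0.5936]
orientation: [0.753, -0.547, 0.209, -0.3]
wrist_force: [-0.1, -0.7, -0.1]
width: 0.0853
```

```bash
python3 -c "
from h import *
st(); print(robot.state()['dq'].round(2))"
```

```text
t 8.47 q [-1.4  -0.17  0.84  1.93  0.44  0.62 -2.04] tcp [0.5034 0.2033 0.5936] grasp [0.603  0.238  0.4799] tilt 42.9 az 19.2 jaw -71.7 jz -0.014 F [-0.1 -0.7 -0.1] w 85.3
[ 0.48  0.11 -0.35  0.61  0.62 -0.49 -1.02]
```

```bash
cat > kin.py <<'E'
import numpy as np, itertools
from scipy.spatial.transform import Rotation as R
D=[([-1.068,.502,-.427,1.551,.221,1.138,-.21],[.154,.631,.404],[.787,.617,-.001,.001]),
([-.7,.12,.17,1.21,-.02,1.81,-1.6],[.455,.25,.7752],[.861,-.508,0,0]),
([-.82,.16,.35,.92,-.06,2.01,-1.57],[.4423,.2448,.8852],[.862,-.506,.014,-.023]),
([-.62,.47,.29,.25,-.2,2.01,-1.57],[.5335,.2969,.9836],[.845,-.495,.103,-.176]),
([-.77,.42,1.44,.2,-1.17,2.02,-1.48],[.457,.251,1.0809],[.818,-.48,.161,-.274]),
([-2.36,-.31,1.56,1.05,-.02,1.5,-1.13],[.4993,.2462,.9025],[.924,-.199,.036,-.325]),
([-2.63,-.31,1.56,.64,.18,1.74,-1.29],[.4393,.2352,1.0503],[.907,-.208,.076,-.359]),
([-1.71,-.15,1.12,1.51,.05,.95,-1.46],[.5201,.2529,.7681],[.837,-.408,.153,-.332]),
([-1.4,-.17,.84,1.93,.44,.62,-2.04],[.5034,.2033,.5936],[.753,-.547,.209,-.3]),
([-1.67,-.26,.87,1.26,.15,1.29,-1.49],[.4399,.2328,.9085],[.863,-.348,.13,-.342])]
def chain(q,s):
    M=np.eye(3); out=[M]
    for i,a in enumerate(q):
        M=M@R.from_euler('y' if i%2 else 'z',s[i]*a).as_matrix(); out.append(M)
    return out
def fit():
    best=None
    for s in itertools.product([1,-1],repeat=7):
        Rs=[chain(q,s) for q,_,_ in D]
        E=[R.from_matrix(c[-1]).inv()*R.from_quat(o) for c,(_,_,o) in zip(Rs,D)]
        # allow tool offset and base offset of pi*k about z
        for k in range(2):
            B=R.from_euler('z',k*np.pi)
            E=R.concatenate([ (B*R.from_matrix(c[-1])).inv()*R.from_quat(o) for c,(_,_,o) in zip(Rs,D)])
            e=np.degrees((E.mean().inv()*E).magnitude()).max()
            if best is None or e<best[0]: best=(e,s,k,E.mean())
    return best
e,s,k,Et=fit()
B=R.from_euler('z',k*np.pi).as_matrix()
A=np.vstack([np.hstack([B@c[0][:,2:3]]+[B@c[i][:,[0,2]] for i in range(2,8,2)]+[(B@c[4])[:,1:2]]+[]) for c in [chain(q,s) for q,_,_ in D]])
y=np.hstack([p for _,p,_ in D])
t,res,rk,_=np.linalg.lstsq(A,y,rcond=None)
if __name__=='__main__':
    print(e,s,k,Et.as_rotvec()); print(t.round(4),rk,np.abs(A@t-y).max())
E
python3 kin.py
```

```text
0.5998239643468481 (-1, -1, -1, -1, -1, -1, -1) 1 [-0.0024565   0.00022395  0.00182915]
[ 0.3758 -0.0048  0.4968 -0.0059  0.4673 -0.0005  0.2027  0.0251] 8 0.007452845215467296
```

```bash
cat >> kin.py <<'E'
lo=np.array([-2.88,-.31,-1.54,.2,-1.41,.19,-2.57]); hi=np.array([2.88,2.03,1.56,2.42,4.55,2.02,2.57])
def fk(q):
    c=chain(q,s); M=[B@m for m in c]
    p=np.hstack([M[0][:,2:3]]+[M[i][:,[0,2]] for i in range(2,8,2)]+[M[4][:,1:2]])@t
    return p,R.from_matrix(M[-1])*Et
from scipy.optimize import least_squares
def ik(p,rot,q0):
    def f(q):
        a,r=fk(q); return np.r_[(a-p)*10,(rot.inv()*r).as_rotvec()*3,(q-q0)*.003]
    o=least_squares(f,np.clip(q0,lo+.01,hi-.01),bounds=(lo,hi)); return o.x,np.abs(f(o.x)[:6]).max()
def tool(tilt,az,flip=1):
    # z lean toward az, jaw x at az-90
    a,b=np.radians(tilt),np.radians(az); z=np.array([np.sin(a)*np.cos(b),np.sin(a)*np.sin(b),-np.cos(a)])
    x=flip*np.array([np.sin(b),-np.cos(b),0]); return R.from_matrix(np.c_[x,np.cross(z,x),z])
E
python3 - <<'E'
from kin import *
q0=np.array([-1.4,-.17,.84,1.93,.44,.62,-2.04]); q1=np.array([-.3,.3,0,1.8,0,.5,-1.6])
for n,g in(('now',(.603,.238,.48)),('mid',(.55,.2,.35)),('amber',(.485,.154,.066)),('amberhi',(.485,.154,.22)),('cl',(.587,-.079,.12)),('cr',(.584,-.231,.12)),('white',(.478,.327,.061))):
  for az in (0,15,30):
    r=tool(43,az); p=np.array(g)-.155*r.as_matrix()[:,2]
    for s0 in(q0,q1):
        q,e=ik(p,r,s0); print(n,az,q.round(2),round(e,3),end=' | ')
    print()
E
```

```text
now 0 [-0.87 -0.05  0.22  1.89  0.65  0.77 -2.57] 0.0 | now 0 [-0.42 -0.05 -0.22  1.89  0.62  0.76 -2.55] 0.0 | 
now 15 [-1.37 -0.15  0.79  1.93  0.52  0.64 -2.18] 0.0 | now 15 [-0.34 -0.1  -0.16  1.93  0.27  0.58 -1.98] 0.0 | 
now 30 [-1.65 -0.27  1.1   1.93  0.37  0.6  -1.74] 0.0 | now 30 [-0.38 -0.09  0.02  1.93 -0.22  0.57 -1.26] 0.0 | 
mid 0 [ 0.83 -0.22 -1.36  2.2   0.5   0.39 -2.57] 0.0 | mid 0 [ 0.93 -0.31 -1.4   2.2   0.21  0.34 -2.31] 0.0 | 
mid 15 [-1.24 -0.15  0.71  2.25  0.81  0.36 -2.48] 0.0 | mid 15 [-0.21 -0.11 -0.26  2.25  0.45  0.28 -2.17] 0.0 | 
mid 30 [-1.57 -0.28  1.12  2.23  0.5   0.31 -1.84] 0.0 | mid 30 [-0.49 -0.1   0.18  2.24 -0.49  0.29 -0.93] 0.0 | 
amber 0 [-1.55  0.62  0.94  2.34  0.16  0.19 -2.57] 0.72 | amber 0 [-1.55  0.62  0.94  2.34  0.16  0.19 -2.57] 0.72 | 
amber 15 [-1.2   0.43  0.85  2.4  -1.41  0.19 -0.42] 1.004 | amber 15 [ 0.27  0.31 -0.67  2.4   1.04  0.19 -2.57] 1.077 | 
amber 30 [ 0.39  0.38 -0.52  2.4  -1.41  0.19  0.33] 0.74 | amber 30 [ 0.39  0.38 -0.52  2.4  -1.41  0.19  0.33] 0.74 | 
amberhi 0 [-2.06  0.32  1.55  2.42  0.42  0.19 -2.5
[... 683 characters left out ...]
 1.04  0.49 -0.54  2.18 -1.41  0.19  0.44] 0.296 | cr 0 [ 1.04  0.49 -0.54  2.18 -1.41  0.19  0.44] 0.296 | 
cr 15 [ 1.26  0.64 -0.74  2.15 -1.41  0.2   0.78] 0.0 | cr 15 [ 1.27  0.64 -0.75  2.15 -1.39  0.19  0.77] 0.0 | 
cr 30 [ 0.5   0.61  0.26  2.02 -1.41  0.86  0.82] 0.0 | cr 30 [ 1.54  0.91 -1.1   2.01  0.19  0.35 -0.44] 0.0 | 
white 0 [-1.9   1.08  1.08  2.21 -1.41  0.19 -1.47] 0.263 | white 0 [-1.9   1.08  1.08  2.21 -1.41  0.19 -1.47] 0.263 | 
white 15 [-1.63  0.69  0.8   2.19  0.19  0.19 -2.57] 0.679 | white 15 [-1.63  0.69  0.8   2.19  0.19  0.19 -2.57] 0.679 | 
white 30 [-1.37  0.56  0.74  2.25 -1.41  0.19 -0.5 ] 0.939 | white 30 [-0.44  0.41 -0.27  2.23  0.94  0.19 -2.57] 1.067 |
```

```bash
cat > srch.py <<'E'
from kin import *
rng=np.random.default_rng(0)
def sols(g,tilt,az,flip,n=25):
    r=tool(tilt,az,flip); p=np.array(g)-.155*r.as_matrix()[:,2]; out=[]
    for _ in range(n):
        q,e=ik(p,r,rng.uniform(lo,hi))
        if e<.01: out.append((np.minimum(q-lo,hi-q).min(),q))
    out.sort(key=lambda a:-a[0]); return out
if __name__=='__main__':
    import warnings; warnings.simplefilter('ignore')
    for n,g in(('amber',(.485,.154,.066)),('cl',(.587,-.079,.12)),('cr',(.584,-.231,.12)),('white',(.478,.327,.061))):
      for tilt in(35,43):
        for flip in(1,-1):
          S=sols(g,tilt,-1,flip); print(n,tilt,flip,len(S)); 
          for m,q in S[:3]: print('   ',round(m,2),q.round(2))
E
timeout 500 python3 srch.py
```

```text
amber 35 1 0
amber 35 -1 0
amber 43 1 0
amber 43 -1 0
cl 35 1 15
    0.11 [-0.5   0.51  0.74  2.31  4.2   0.42  0.48]
    0.11 [-0.42  0.48  0.64  2.31  4.16  0.37  0.54]
    0.11 [-0.41  0.48  0.63  2.31  4.15  0.36  0.55]
cl 35 -1 17
    0.12 [ 1.16  0.77 -1.27  2.3   1.86  0.62  0.12]
    0.12 [ 0.92  0.53 -0.93  2.3   1.99  0.34 -0.15]
    0.12 [ 0.91  0.53 -0.91  2.3   2.    0.33 -0.17]
cl 43 1 12
    0.03 [-0.9   1.36  1.42  2.39  3.97  1.3   0.09]
    0.03 [-0.89  1.25  1.37  2.39  3.98  1.21  0.17]
    0.03 [-0.74  0.82  1.07  2.39  3.95  0.84  0.52]
cl 43 -1 10
    0.03 [ 1.27  1.05 -1.41  2.39  2.17  0.86  0.04]
    0.03 [ 1.24  0.95 -1.34  2.39  2.2   0.78 -0.06]
    0.03 [-0.67  0.71  0.96  2.39  3.91  0.74 -2.51]
cr 35 1 13
    0.17 [-0.43  0.96  1.22  2.18  4.38  1.05  0.32]
    0.16 [-0.41  0.9   1.17  2.18  4.39  1.    0.34]
    0.08 [-0.21  0.64  0.85  2.18  4.47  0.69  0.44]
cr 35 -1 13
    0.02 [ 1.28  0.64 -0.97  2.18  1.59  0.21  0.59]
    0.0 [ 1.26  0.62 -0.94  2.18  1.59  0.19  0.58]
    0.0 [ 1.26  0.62 -0.94  2.18  1.59  0.19  0.58]
cr 43 1 10
    0.16 [-0.3
[... 299 characters left out ...]
42  0.28]
white 35 1 13
    0.2 [-0.23  0.73 -0.85  2.22  1.73  0.97  2.35]
    0.2 [-0.26  0.71 -0.81  2.22  1.72  0.94  2.34]
    0.2 [-0.5   0.61 -0.51  2.22  1.68  0.75  2.29]
white 35 -1 21
    0.21 [ 0.04  1.04 -1.24  2.21  1.85  1.35 -0.66]
    0.21 [ 0.03  1.01 -1.21  2.21  1.84  1.31 -0.68]
    0.21 [-0.01  0.95 -1.16  2.21  1.81  1.25 -0.7 ]
white 43 1 10
    0.16 [-0.12  0.97 -1.07  2.26  1.95  1.36  2.26]
    0.16 [-0.23  0.86 -0.93  2.26  1.91  1.23  2.2 ]
    0.15 [-1.31  0.67  0.33  2.27  1.86  0.48  1.81]
white 43 -1 17
    0.16 [-2.03  1.6   1.39  2.26  4.34  0.73  1.91]
    0.16 [ 0.04  1.27 -1.33  2.26  2.08  1.67 -0.7 ]
    0.16 [ 0.02  1.21 -1.28  2.26  2.05  1.61 -0.73]
```

```bash
cat > sim.py <<'E'
from kin import *
def step(q,cmd,tx=0,ty=0,tz=0,roll=0,wo=.5,vmax=.7/8):
    p,r=cmd; p=p+np.array([tx,ty,tz])/1e3; r=R.from_euler('z',roll,degrees=True)*r
    sp=np.array([2.57,2.57,3.14,3.14,3.14,3.14,3.14])*vmax*1.0
    l=np.maximum(lo,q-sp); h=np.minimum(hi,q+sp)
    def f(x):
        a,b=fk(x); return np.r_[(a-p)*10,(r.inv()*b).as_rotvec()*10*wo,(x-q)*.02]
    x=least_squares(f,np.clip(q,l+1e-6,h-1e-6),bounds=(l,h),max_nfev=30).x
    return x,fk(x)
def desc(q,c):
    m=c[1].as_matrix(); z=m[:,2]; x=m[:,0]
    g=c[0]+.155*z
    print('q',q.round(2),'tcp',c[0].round(3),'g',g.round(3),'tilt',np.degrees(np.arccos(-z[2])).round(1),'az',np.degrees(np.arctan2(z[1],z[0])).round(0),'jaw',np.degrees(np.arctan2(x[1],x[0])).round(0),'jz',x[2].round(3))
def run(q,rows,every=5,c=None):
    c=c or fk(q)
    for i,r in enumerate(rows):
        q,c=step(q,c,*r)
        if i%every==every-1: desc(q,c)
    return q,c
E
python3 - <<'E'
from sim import *
print('check past stretch')
run(np.array([-.7,.12,.17,1.21,-.02,1.81,-1.6]),[(0,0,50,0)]*3+[(20,12,50,0)]*3+[(40,22,62,0)]*5+[(10,5,62,0)]*6,3)
print('plan')
q=np.array([-1.4,-.17,.84,1.93,.44,.62,-2.04])
q,c=run(q,[(0,0,-15,10)]*10+[(0,0,0,10)]*8,6)
print('stretch')
q,c=run(q,[(5,2,50,0)]*35,3)
E
```

```text
check past stretch
q [-0.77  0.18  0.29  0.89 -0.06  2.02 -1.57] tcp [0.448 0.249 0.887] g [0.456 0.253 0.732] tilt 3.5 az 28.0 jaw -61.0 jz 0.001
q [-0.68  0.29  0.23  0.62 -0.08  2.02 -1.58] tcp [0.485 0.272 0.939] g [0.515 0.288 0.788] tilt 12.4 az 29.0 jaw -61.0 jz -0.0
q [-0.61  0.5   0.3   0.22 -0.21  2.02 -1.58] tcp [0.546 0.305 0.979] g [0.6   0.335 0.837] tilt 23.5 az 29.0 jaw -61.0 jz -0.001
q [-0.51  0.46 -0.24  0.2   0.22  1.94 -1.62] tcp [0.545 0.303 1.01 ] g [0.615 0.342 0.877] tilt 31.3 az 29.0 jaw -61.0 jz -0.002
q [-0.5   0.38 -0.25  0.2   0.23  1.9  -1.62] tcp [0.507 0.281 1.06 ] g [0.59  0.327 0.938] tilt 37.8 az 29.0 jaw -61.0 jz -0.002
plan
q [-2.04 -0.31  1.56  1.94 -0.32  0.74 -0.48] tcp [0.475 0.224 0.523] g [0.504 0.321 0.405] tilt 40.7 az 73.0 jaw -16.0 jz 0.018
q [-2.05 -0.31  1.56  1.94 -0.38  1.31  0.37] tcp [0.364 0.202 0.521] g [0.308 0.281 0.4  ] tilt 38.9 az 125.0 jaw 41.0 jz 0.084
q [-2.26 -0.31  1.56  1.86 -0.11  1.77  1.01] tcp [0.303 0.182 0.549] g [0.211 0.179 0.424] tilt 36.4 az -178.0 jaw 100.0 jz 0.106
stretch
q [-2.19 -0.31  1.41  1.6  -0.17 
[... 686 characters left out ...]
[0.167 0.397 0.961] tilt 42.8 az 123.0 jaw 84.0 jz 0.58
q [-2.88 -0.27  1.39  0.47 -0.24  2.02 -0.  ] tcp [0.201 0.283 1.123] g [0.145 0.384 1.019] tilt 48.0 az 119.0 jaw 80.0 jz 0.656
q [-2.88 -0.24  1.39  0.35 -0.28  2.02 -0.06] tcp [0.178 0.255 1.163] g [0.125 0.366 1.069] tilt 53.0 az 115.0 jaw 76.0 jz 0.718
q [-2.88 -0.22  1.34  0.26 -0.26  2.01 -0.12] tcp [0.158 0.23  1.194] g [0.106 0.351 1.111] tilt 57.9 az 113.0 jaw 72.0 jz 0.771
q [-2.88 -0.22  1.16  0.2  -0.1   1.96 -0.17] tcp [0.141 0.217 1.219] g [0.092 0.346 1.149] tilt 63.1 az 111.0 jaw 67.0 jz 0.817
q [-2.88 -0.25  0.78  0.2   0.26  1.88 -0.23] tcp [0.129 0.216 1.24 ] g [0.081 0.352 1.184] tilt 68.6 az 110.0 jaw 60.0 jz 0.857
```

Run:
```python
from sim import *
q=np.array([-1.4,-.17,.84,1.93,.44,.62,-2.04])
print('out'); 
q,c=run(q,[(30,10,0,5)]*6,6)
print('roll')
q,c=run(q,[(0,0,0,10)]*15,5,c)
qs=q.copy(); cs=c
for d in((0,0,40,0),(25,12,30,0),(40,16,20,0)):
    print('stretch',d)
    q,c=run(qs.copy(),[d]*30,5,cs)
```

```text
out
q [-2.12 -0.31  1.56  1.72  0.09  0.66 -1.24] tcp [0.567 0.225 0.629] g [0.644 0.304 0.52 ] tilt 45.4 az 46.0 jaw -43.0 jz 0.012
roll
q [-2.02 -0.31  1.56  1.68 -0.45  1.16 -0.2 ] tcp [0.481 0.214 0.65 ] g [0.481 0.325 0.541] tilt 45.5 az 90.0 jaw 4.0 jz 0.057
q [-2.09 -0.31  1.56  1.63 -0.44  1.69  0.35] tcp [0.384 0.198 0.669] g [0.308 0.275 0.557] tilt 43.9 az 134.0 jaw 51.0 jz 0.108
q [-2.29 -0.31  1.56  1.63 -0.21  2.02  0.93] tcp [0.32  0.191 0.658] g [0.219 0.191 0.541] tilt 40.8 az 180.0 jaw 99.0 jz 0.14
stretch (0, 0, 40, 0)
q [-2.17 -0.31  1.27  1.45 -0.33  2.02  0.67] tcp [0.284 0.238 0.769] g [0.194 0.26  0.645] tilt 36.7 az 166.0 jaw 95.0 jz 0.23
q [-2.33 -0.31  1.21  1.17 -0.39  2.02  0.37] tcp [0.246 0.284 0.897] g [0.164 0.328 0.772] tilt 36.8 az 152.0 jaw 91.0 jz 0.337
q [-2.7  -0.31  1.28  0.81 -0.36  2.02  0.04] tcp [0.199 0.314 1.023] g [0.121 0.38  0.907] tilt 41.2 az 140.0 jaw 86.0 jz 0.456
q [-2.88 -0.27  1.3   0.54 -0.34  2.02 -0.16] tcp [0.15  0.297 1.114] g [0.073 0.383 1.011] tilt 48.1 az 132.0 jaw 80.0 jz 0.565
q [-2.88 -0.2   1.36  0.36 -0.47  2.02 -0
[... 1111 characters left out ...]
g [0.267 0.235 0.604] tilt 33.1 az 168.0 jaw 96.0 jz 0.199
q [-2.41 -0.31  1.56  1.25 -0.17  2.02  0.78] tcp [0.37  0.229 0.801] g [0.306 0.26  0.663] tilt 27.3 az 154.0 jaw 95.0 jz 0.255
q [-2.45 -0.31  1.56  1.11 -0.11  2.    0.75] tcp [0.386 0.234 0.852] g [0.341 0.278 0.71 ] tilt 23.7 az 136.0 jaw 94.0 jz 0.309
q [-2.48 -0.31  1.56  1.02 -0.05  1.93  0.73] tcp [0.404 0.243 0.885] g [0.38  0.298 0.743] tilt 23.0 az 113.0 jaw 93.0 jz 0.37
q [-2.5  -0.31  1.56  0.97  0.02  1.83  0.73] tcp [0.425 0.254 0.909] g [0.423 0.321 0.769] tilt 25.7 az 92.0 jaw 92.0 jz 0.434
q [-2.52 -0.31  1.56  0.94  0.09  1.7   0.73] tcp [0.451 0.266 0.927] g [0.47  0.343 0.794] tilt 31.1 az 76.0 jaw 93.0 jz 0.499
```

Run:
```python
from sim import *
q0=np.array([-1.4,-.17,.84,1.93,.44,.62,-2.04])
for d in((40,15,0,0),(30,-20,0,0),(30,20,0,0),(40,0,20,0),(0,-30,0,-3),(20,-30,10,0),(0,-30,20,0),(30,-30,0,-3),(40,10,-10,3),(0,40,0,3),(0,40,0,0)):
    print(d); run(q0,[d]*8,4)
```

```text
(40, 15, 0, 0)
q [-0.99  0.31  0.72  1.56 -0.31  0.61 -1.44] tcp [0.663 0.261 0.596] g [0.762 0.296 0.482] tilt 42.7 az 19.0 jaw -72.0 jz -0.014
q [-0.72  0.66  0.6   1.06 -0.47  0.78 -1.41] tcp [0.823 0.321 0.596] g [0.922 0.356 0.482] tilt 42.7 az 19.0 jaw -72.0 jz -0.014
(30, -20, 0, 0)
q [-1.07  0.16  0.97  1.74 -0.45  0.61 -1.13] tcp [0.622 0.122 0.596] g [0.721 0.156 0.483] tilt 42.7 az 19.0 jaw -72.0 jz -0.013
q [-0.6   0.41  0.8   1.47 -0.81  0.78 -0.79] tcp [0.742 0.042 0.596] g [0.841 0.076 0.483] tilt 42.7 az 19.0 jaw -72.0 jz -0.013
(30, 20, 0, 0)
q [-1.12  0.25  0.77  1.63 -0.19  0.59 -1.58] tcp [0.623 0.281 0.596] g [0.722 0.316 0.482] tilt 42.7 az 19.0 jaw -72.0 jz -0.014
q [-0.91  0.54  0.64  1.25 -0.36  0.7  -1.53] tcp [0.743 0.361 0.596] g [0.842 0.396 0.482] tilt 42.7 az 19.0 jaw -72.0 jz -0.014
(40, 0, 20, 0)
q [-1.    0.25  0.84  1.47 -0.36  0.77 -1.34] tcp [0.663 0.201 0.676] g [0.762 0.236 0.562] tilt 42.7 az 19.0 jaw -72.0 jz -0.014
q [-0.57  0.61  0.71  0.81 -0.6   1.11 -1.29] tcp [0.823 0.201 0.756] g [0.922 0.236 0.642] tilt 42.7 az 19.0 jaw -72.0 jz -0.014
[... 1251 characters left out ...]
29.0 jaw -61.0 jz 0.006
q [-0.58  0.61  0.46  1.26 -0.84  0.75 -0.67] tcp [0.798 0.283 0.524] g [0.878 0.352 0.41 ] tilt 43.1 az 41.0 jaw -49.0 jz 0.006
(0, 40, 0, 3)
q [-1.44  0.08  0.8   1.78  0.04  0.56 -1.74] tcp [0.503 0.361 0.596] g [0.593 0.416 0.482] tilt 42.7 az 31.0 jaw -60.0 jz -0.014
q [-1.32  0.31  0.59  1.53 -0.23  0.61 -1.51] tcp [0.503 0.521 0.596] g [0.58  0.593 0.482] tilt 42.7 az 43.0 jaw -48.0 jz -0.014
(0, 40, 0, 0)
q [-1.46  0.1   0.77  1.76  0.33  0.63 -2.17] tcp [0.503 0.361 0.596] g [0.602 0.396 0.482] tilt 42.7 az 19.0 jaw -72.0 jz -0.014
q [-1.45  0.37  0.68  1.49  0.2   0.72 -2.24] tcp [0.503 0.521 0.596] g [0.602 0.556 0.482] tilt 42.7 az 19.0 jaw -72.0 jz -0.014
```

Run:
```python
from sim import *
q0=np.array([-1.4,-.17,.84,1.93,.44,.62,-2.04])
q,c=run(q0,[(40,12,0,0)]*5,5)
print('roll')
for lab,rr in(('A',[(0,0,0,10)]*18),('B',[(-8,-3,-8,10)]*18),('C',[(0,0,-10,10)]*10+[(0,0,0,10)]*8)):
    print(lab); q1,c1=run(q.copy(),rr,6,c)
    for d in((0,0,40,0),(20,8,30,0)):
        print('stretch',d); run(q1.copy(),[d]*24,4,c1)
```

```text
q [-0.9   0.38  0.68  1.47 -0.39  0.64 -1.37] tcp [0.703 0.261 0.596] g [0.802 0.296 0.482] tilt 42.7 az 19.0 jaw -72.0 jz -0.014
roll
A
q [-0.37  0.48  0.23  1.25 -0.86  1.24 -0.17] tcp [0.703 0.261 0.596] g [0.723 0.365 0.482] tilt 42.7 az 79.0 jaw -12.0 jz -0.014
q [-0.22  0.8  -0.06  0.71 -0.63  2.02  0.4 ] tcp [0.703 0.261 0.596] g [0.623 0.33  0.482] tilt 42.7 az 139.0 jaw 48.0 jz -0.014
q [-0.25  0.71 -0.28  1.02 -0.06  2.02  1.3 ] tcp [0.616 0.263 0.516] g [0.526 0.253 0.39 ] tilt 35.8 az -174.0 jaw 103.0 jz 0.09
stretch (0, 0, 40, 0)
q [-0.15  0.55 -0.45  1.06 -0.06  2.02  1.21] tcp [0.573 0.258 0.616] g [0.496 0.259 0.481] tilt 29.6 az 179.0 jaw 102.0 jz 0.124
q [-0.02  0.44 -0.66  1.04 -0.07  2.02  1.1 ] tcp [0.533 0.258 0.706] g [0.472 0.272 0.564] tilt 24.0 az 167.0 jaw 101.0 jz 0.174
q [ 0.1   0.38 -0.87  0.97 -0.07  2.02  0.99] tcp [0.497 0.263 0.789] g [0.451 0.292 0.644] tilt 20.5 az 148.0 jaw 99.0 jz 0.241
q [ 0.17  0.34 -1.02  0.86 -0.08  2.02  0.89] tcp [0.464 0.271 0.869] g [0.433 0.316 0.724] tilt 20.8 az 124.0 jaw 98.0 jz 0.323
q [ 0.15  0.3  -1.08  0.72 -0.09 
[... 4318 characters left out ...]
5 0.257 0.379] tilt 29.7 az -170.0 jaw 105.0 jz 0.05
q [-0.36  0.78 -0.09  0.71 -0.08  2.02  1.39] tcp [0.689 0.285 0.572] g [0.631 0.281 0.428] tilt 22.0 az -176.0 jaw 105.0 jz 0.073
q [-0.37  0.78 -0.07  0.56 -0.1   2.02  1.37] tcp [0.705 0.297 0.626] g [0.666 0.303 0.476] tilt 15.0 az 173.0 jaw 104.0 jz 0.098
q [-0.39  0.8  -0.04  0.41 -0.13  2.02  1.35] tcp [0.717 0.307 0.677] g [0.695 0.322 0.525] tilt 9.7 az 146.0 jaw 104.0 jz 0.126
q [-0.41  0.82  0.03  0.26 -0.19  2.02  1.34] tcp [0.723 0.314 0.725] g [0.719 0.337 0.572] tilt 8.9 az 100.0 jaw 104.0 jz 0.154
q [-0.37  0.8  -0.22  0.2   0.02  2.01  1.3 ] tcp [0.716 0.313 0.769] g [0.726 0.344 0.617] tilt 11.9 az 72.0 jaw 104.0 jz 0.178
```

Request:
{"fn": "play_rows", "kwargs": {
  "moves": [
    {"tx":40,"ty":12,"tz":0,"roll":0},
    {"tx":40,"ty":12,"tz":0,"roll":0},
    {"tx":40,"ty":12,"tz":0,"roll":0},
    {"tx":40,"ty":12,"tz":0,"roll":0},
    {"tx":40,"ty":12,"tz":0,"roll":0}
  ]
}}

```text
clock: 9.1
ee_pos: [0.6935, 0.2609, 0.5937]
orientation: [0.754, -0.548, 0.206, -0.297]
wrist_force: [-0.2, -0.5, 1.6]
width: 0.0849
```

Request:
{"fn": "play_rows", "kwargs": {
  "moves": [
    {"tx":-8,"ty":-3,"tz":-8,"roll":10},
    {"tx":-8,"ty":-3,"tz":-8,"roll":10},
    {"tx":-8,"ty":-3,"tz":-8,"roll":10},
    {"tx":-8,"ty":-3,"tz":-8,"roll":10},
    {"tx":-8,"ty":-3,"tz":-8,"roll":10}
  ]
}}

```text
clock: 9.72
ee_pos: [0.6515, 0.2448, 0.5549]
orientation: [0.915, -0.175, 0.062, -0.358]
wrist_force: [0.8, -0.7, -1.2]
width: 0.0854
```

```bash
python3 -c "
from h import *
st(); print(robot.state()['dq'].round(2))"
```

```text
t 9.72 q [-0.59  0.36  0.46  1.53 -0.93  1.05 -0.18] tcp [0.6515 0.2448 0.5549] grasp [0.6885 0.343  0.4408] tilt 42.6 az 69.4 jaw -21.4 jz -0.012 F [ 0.8 -0.7 -1.2] w 85.4
[ 0.49  0.15 -0.35 -0.09 -0.29  0.94  1.35]
```

Request:
{"fn": "play_rows", "kwargs": {
  "moves": [
    {"tx":-8,"ty":-3,"tz":-8,"roll":10},
    {"tx":-8,"ty":-3,"tz":-8,"roll":10},
    {"tx":-8,"ty":-3,"tz":-8,"roll":10},
    {"tx":-8,"ty":-3,"tz":-8,"roll":10},
    {"tx":-8,"ty":-3,"tz":-8,"roll":10}
  ]
}}

```text
clock: 10.35
ee_pos: [0.6118, 0.2302, 0.5147]
orientation: [0.904, 0.228, -0.095, -0.35]
wrist_force: [-0.3, 0.7, -0.2]
width: 0.0858
```

Request:
{"fn": "play_rows", "kwargs": {
  "moves": [
    {"tx":-8,"ty":-3,"tz":-8,"roll":10},
    {"tx":-8,"ty":-3,"tz":-8,"roll":10},
    {"tx":-8,"ty":-3,"tz":-8,"roll":10},
    {"tx":-8,"ty":-3,"tz":-8,"roll":10},
    {"tx":-8,"ty":-3,"tz":-8,"roll":10}
  ]
}}

```text
clock: 10.98
ee_pos: [0.5719, 0.2156, 0.4745]
orientation: [0.722, 0.589, -0.234, -0.277]
wrist_force: [-0.2, 0.3, 0.4]
width: 0.0855
```

Request:
{"fn": "play_rows", "kwargs": {
  "moves": [
    {"tx":-8,"ty":-3,"tz":-4,"roll":10},
    {"tx":-8,"ty":-3,"tz":0,"roll":10},
    {"tx":-8,"ty":-3,"tz":20,"roll":10}
  ]
}}

```text
clock: 11.35
ee_pos: [0.5476, 0.2067, 0.4894]
orientation: [0.545, 0.756, -0.299, -0.207]
wrist_force: [-0.3, 0.5, -0.1]
width: 0.0852
```

```bash
python3 -c "
from h import *
st(); print(robot.state()['dq'].round(2))"
```

```text
t 11.35 q [-0.46  0.55  0.09  1.35 -0.07  1.99  1.53] tcp [0.5476 0.2067 0.4894] grasp [0.4486 0.1718 0.3754] tilt 42.6 az -160.6 jaw 108.7 jz -0.012 F [-0.3  0.5 -0.1] w 85.2
[-0.07 -0.24 -0.28 -0.05  0.93  0.31  1.02]
```

Run:
```python
from sim import *
q=np.array([-.46,.55,.09,1.35,-.07,1.99,1.53])
for d in((0,0,60),(10,4,60),(20,8,60)):
    print(d); run(q,[(*d,2)]+[(*d,0)]*29,5)
```

```text
(0, 0, 60)
q [-0.55  0.28  0.18  1.34 -0.05  2.02  1.56] tcp [0.474 0.185 0.65 ] g [0.407 0.158 0.513] tilt 28.0 az -158.0 jaw 111.0 jz -0.007
q [-0.73  0.13  0.37  1.2  -0.05  2.02  1.56] tcp [0.445 0.173 0.779] g [0.417 0.162 0.628] tilt 11.4 az -158.0 jaw 111.0 jz -0.004
q [-0.9   0.09  0.55  0.95 -0.05  2.02  1.56] tcp [0.431 0.167 0.906] g [0.444 0.173 0.751] tilt 5.5 az 21.0 jaw 111.0 jz 0.0
q [-0.8   0.11  0.48  0.64 -0.07  2.02  1.56] tcp [0.416 0.161 1.024] g [0.47  0.183 0.88 ] tilt 22.1 az 21.0 jaw 111.0 jz 0.004
q [-0.66  0.16  0.42  0.31 -0.14  2.02  1.56] tcp [0.39  0.151 1.12 ] g [0.478 0.186 0.997] tilt 37.6 az 21.0 jaw 111.0 jz 0.006
q [-0.38  0.11 -0.23  0.2   0.21  1.98  1.51] tcp [0.339 0.132 1.179] g [0.449 0.174 1.078] tilt 49.3 az 21.0 jaw 111.0 jz 0.008
(10, 4, 60)
q [-0.51  0.36  0.15  1.24 -0.05  2.02  1.56] tcp [0.513 0.201 0.644] g [0.448 0.175 0.506] tilt 26.9 az -158.0 jaw 111.0 jz -0.007
q [-0.55  0.27  0.2   1.03 -0.06  2.02  1.56] tcp [0.514 0.201 0.776] g [0.49  0.192 0.623] tilt 9.8 az -158.0 jaw 111.0 jz -0.003
q [-0.55  0.28  0.22  0.73 -0.07  2.0
[... 565 characters left out ...]
89 0.191 0.497] tilt 25.6 az -159.0 jaw 111.0 jz -0.006
q [-0.49  0.42  0.15  0.84 -0.06  2.02  1.56] tcp [0.579 0.228 0.766] g [0.56  0.22  0.613] tilt 7.7 az -159.0 jaw 111.0 jz -0.002
q [-0.48  0.47  0.18  0.5  -0.1   2.02  1.56] tcp [0.598 0.236 0.884] g [0.622 0.245 0.731] tilt 9.6 az 22.0 jaw 111.0 jz 0.003
q [-0.42  0.5   0.01  0.2   0.01  2.02  1.53] tcp [0.587 0.232 0.978] g [0.646 0.255 0.836] tilt 24.3 az 22.0 jaw 111.0 jz 0.007
q [-0.38  0.41 -0.25  0.2   0.23  1.92  1.5 ] tcp [0.552 0.219 1.043] g [0.636 0.252 0.917] tilt 35.6 az 22.0 jaw 111.0 jz 0.01
q [-0.38  0.35 -0.25  0.2   0.24  1.77  1.51] tcp [0.534 0.212 1.099] g [0.64  0.254 0.994] tilt 47.7 az 22.0 jaw 111.0 jz 0.012
```

Request:
{"fn": "play_rows", "kwargs": {
  "moves": [
    {"tx":10,"ty":4,"tz":60,"roll":2},
    {"tx":10,"ty":4,"tz":60,"roll":0},
    {"tx":10,"ty":4,"tz":60,"roll":0},
    {"tx":10,"ty":4,"tz":60,"roll":0},
    {"tx":10,"ty":4,"tz":60,"roll":0}
  ]
}}

```text
clock: 11.98
ee_pos: [0.4977, 0.1907, 0.6464]
orientation: [0.557, 0.795, -0.198, -0.135]
wrist_force: [0.7, 0.2, 0.0]
width: 0.0859
```

```bash
python3 -c "
from h import *
st(); print(robot.state()['dq'].round(2))"
```

```text
t 11.97 q [-0.53  0.3   0.17  1.32 -0.05  2.01  1.55] tcp [0.4977 0.1907 0.6464] grasp [0.4301 0.1651 0.5093] tilt 27.8 az -159.3 jaw 110.1 jz -0.006 F [0.7 0.2 0. ] w 85.9
[-0.12 -0.27  0.14 -0.09  0.    0.   -0.01]
```

Request:
{"fn": "play_rows", "kwargs": {
  "moves": [
    {"tx":10,"ty":4,"tz":60,"roll":0},
    {"tx":10,"ty":4,"tz":60,"roll":0},
    {"tx":10,"ty":4,"tz":60,"roll":0},
    {"tx":10,"ty":4,"tz":60,"roll":0},
    {"tx":10,"ty":4,"tz":60,"roll":0}
  ]
}}

```text
clock: 12.6
ee_pos: [0.4735, 0.1832, 0.7552]
orientation: [0.569, 0.813, -0.103, -0.071]
wrist_force: [0.0, 0.8, -0.3]
width: 0.0854
```

Request:
{"fn": "play_rows", "kwargs": {
  "moves": [
    {"tx":10,"ty":4,"tz":60,"roll":0},
    {"tx":10,"ty":4,"tz":60,"roll":0},
    {"tx":10,"ty":4,"tz":60,"roll":0},
    {"tx":10,"ty":4,"tz":60,"roll":0},
    {"tx":10,"ty":4,"tz":60,"roll":0}
  ]
}}

```text
clock: 13.22
ee_pos: [0.4607, 0.1795, 0.8607]
orientation: [0.574, 0.819, -0.002, -0.005]
wrist_force: [-0.7, -0.6, -0.1]
width: 0.0855
```

```bash
python3 -c "
from h import *
st(); print(robot.state()['dq'].round(2))"
```

```text
t 13.22 q [-0.7   0.14  0.35  1.01 -0.06  2.01  1.54] tcp [0.4607 0.1795 0.8607] grasp [0.4591 0.1798 0.7057] tilt 0.6 az 169.5 jaw 109.9 jz 0.005 F [-0.7 -0.6 -0.1] w 85.5
[-0.07 -0.03  0.09 -0.35 -0.01  0.   -0.01]
```

Request:
{"fn": "play_rows", "kwargs": {
  "moves": [
    {"tx":15,"ty":6,"tz":60,"roll":0},
    {"tx":15,"ty":6,"tz":60,"roll":0},
    {"tx":15,"ty":6,"tz":60,"roll":0},
    {"tx":15,"ty":6,"tz":60,"roll":0},
    {"tx":15,"ty":6,"tz":60,"roll":0}
  ]
}}

```text
clock: 13.85
ee_pos: [0.4697, 0.1844, 0.9598]
orientation: [0.57, 0.813, 0.101, 0.063]
wrist_force: [0.4, 0.5, 0.3]
width: 0.0853
```

Request:
{"fn": "play_rows", "kwargs": {
  "moves": [
    {"tx":10,"ty":4,"tz":60,"roll":0},
    {"tx":10,"ty":4,"tz":60,"roll":0},
    {"tx":10,"ty":4,"tz":60,"roll":0},
    {"tx":10,"ty":4,"tz":60,"roll":0},
    {"tx":10,"ty":4,"tz":60,"roll":0}
  ]
}}

```text
clock: 14.48
ee_pos: [0.4483, 0.1769, 1.0502]
orientation: [0.558, 0.795, 0.2, 0.127]
wrist_force: [0.2, 0.4, 0.4]
width: 0.0853
```

```bash
python3 -c "
from h import *
st(); print(robot.state()['dq'].round(2))"
```

```text
t 14.47 q [-0.59  0.22  0.31  0.43 -0.12  2.01  1.53] tcp [0.4483 0.1769 1.0502] grasp [0.5141 0.2042 0.9125] tilt 27.4 az 22.5 jaw 110.2 jz 0.021 F [0.2 0.4 0.4] w 85.3
[ 0.06  0.08  0.04 -0.46 -0.1   0.   -0.  ]
```

Request:
{"fn": "play_rows", "kwargs": {
  "moves": [
    {"tx":5,"ty":2,"tz":30,"roll":5},
    {"tx":5,"ty":2,"tz":50,"roll":5},
    {"tx":5,"ty":2,"tz":60,"roll":0}
  ]
}}

```text
clock: 14.85
ee_pos: [0.4289, 0.1714, 1.0862]
orientation: [0.48, 0.828, 0.253, 0.137]
wrist_force: [-0.2, 0.4, -0.5]
width: 0.0857
```

```bash
python3 -c "
from h import *
st(); print(robot.state()['dq'].round(2))"
```

```text
t 14.85 q [-0.46  0.23  0.14  0.32 -0.16  2.01  1.64] tcp [0.4289 0.1714 1.0862] grasp [0.5018 0.2159 0.9568] tilt 33.5 az 31.4 jaw 120.0 jz 0.016 F [-0.2  0.4 -0.5] w 85.7
[-0.1   0.01  0.26 -0.39 -0.15 -0.   -0.05]
```

Request:
{"fn": "play_rows", "kwargs": {
  "moves": [
    {"tx":5,"ty":2,"tz":60,"roll":0},
    {"tx":0,"ty":0,"tz":-15,"roll":0}
  ]
}}

```text
clock: 15.1
ee_pos: [0.4175, 0.1678, 1.0888]
orientation: [0.478, 0.821, 0.273, 0.152]
wrist_force: [-0.5, -0.1, 0.5]
width: 0.0854
```

Run:
```python
from h import *
st()
from srch import *
import warnings; warnings.simplefilter('ignore')
for n,g,A in(('amber',(.485,.154,.066),(-90,-60,-40,-20)),('white',(.478,.327,.061),(-60,-30,0))):
  for az in A:
    S=sols(g,36,az,-1,14); print(n,az,len(S))
    for m,q in S[:3]: print('   ',round(m,2),q.round(2))
```

```text
t 15.1 q [-0.51  0.16  0.18  0.43 -0.15  1.92  1.64] tcp [0.4175 0.1678 1.0888] grasp [0.4967 0.2148 0.9641] tilt 36.5 az 30.7 jaw 119.8 jz 0.011 F [-0.5 -0.1  0.5] w 85.4
amber -90 8
    0.64 [-1.07  0.83  0.52  1.78  0.14  1.   -0.72]
    0.64 [-1.05  0.82  0.5   1.78  0.16  1.   -0.74]
    0.64 [-0.23  0.83 -0.62  1.78  0.89  1.36 -1.31]
amber -60 10
    0.39 [-1.6   1.14  1.15  2.03 -0.61  0.69  0.3 ]
    0.39 [ 0.01  0.91 -1.    2.03  1.33  1.44 -1.22]
    0.39 [-1.38  0.84  0.78  2.03  0.1   0.61 -0.32]
amber -40 6
    0.22 [-1.71  1.19  1.22  2.2  -1.06  0.5   0.98]
    0.22 [ 0.18  1.02 -1.22  2.2   1.61  1.53 -1.06]
    0.21 [-0.45  0.59 -0.39  2.21  1.31  0.88 -1.04]
amber -20 12
    0.06 [ 0.39  1.24 -1.42  2.36  1.9   1.66 -0.75]
    0.06 [ 0.32  1.03 -1.28  2.36  1.82  1.44 -0.84]
    0.06 [ 0.28  0.94 -1.21  2.36  1.8   1.35 -0.87]
white -60 12
    0.71 [-1.31  0.85  0.46  1.71  0.28  0.93 -0.62]
    0.71 [-0.69  0.81 -0.39  1.71  0.89  1.22 -1.06]
    0.71 [-1.05  0.78  0.09  1.71  0.58  1.03 -0.85]
white -30 10
    0.43 [-0.3   0.88 -0.92  1.99  1.45  1.31 -1.  ]
    0.43 [-0.47  0.77 -0.7   1.99  1.34  1.14 -0.98]
    0.43 [-0.65  0.7  -0.46  1.99  1.24  1.   -0.94]
white 0 10
    0.19 [ 0.08  1.13 -1.31  2.23  1.91  1.44 -0.63]
    0.19 [-0.07  0.88 -1.07  2.23  1.81  1.17 -0.74]
    0.19 [-0.15  0.8  -0.96  2.23  1.78  1.06 -0.78]
```

Run:
```python
from sim import *
q=np.array([-.51,.16,.18,.43,-.15,1.92,1.64])
for n0 in(3,5):
    print(n0)
    q1,c1=run(q,[(10,4,-45,0)]*n0,n0)
    q2,c2=run(q1,[(5,2,-45,-9)]*10,2,c1)
    tgt=np.array([.439,.236,.34]); n=6; d=(tgt-c2[0])*1000/n
    q3,c3=run(q2,[(*d,-1)]*n,2,c2)
    print('down'); q4,c4=run(q3,[(0,0,-25,0)]*6,2,c3)
```

```text
3
q [-0.58 -0.05  0.16  1.06 -0.06  1.5   1.65] tcp [0.461 0.187 0.954] g [0.541 0.234 0.83 ] tilt 36.7 az 30.0 jaw 119.0 jz 0.015
q [-0.58 -0.11  0.07  1.33  0.19  1.31  1.26] tcp [0.471 0.191 0.864] g [0.561 0.211 0.74 ] tilt 36.7 az 12.0 jaw 101.0 jz 0.015
q [-0.57 -0.1  -0.01  1.52  0.41  1.23  0.83] tcp [0.481 0.195 0.774] g [0.573 0.186 0.65 ] tilt 36.7 az -6.0 jaw 83.0 jz 0.015
q [-0.58 -0.04 -0.05  1.65  0.57  1.23  0.39] tcp [0.491 0.199 0.684] g [0.576 0.162 0.56 ] tilt 36.7 az -24.0 jaw 65.0 jz 0.015
q [-0.61  0.08 -0.05  1.72  0.66  1.27 -0.01] tcp [0.501 0.203 0.594] g [0.57  0.141 0.47 ] tilt 36.7 az -42.0 jaw 47.0 jz 0.015
q [-0.63  0.23 -0.02  1.74  0.66  1.32 -0.37] tcp [0.511 0.207 0.504] g [0.558 0.127 0.38 ] tilt 36.7 az -60.0 jaw 29.0 jz 0.015
q [-0.66  0.27 -0.03  1.83  0.67  1.26 -0.5 ] tcp [0.487 0.216 0.449] g [0.531 0.135 0.325] tilt 36.7 az -62.0 jaw 27.0 jz 0.015
q [-0.7   0.32 -0.04  1.9   0.67  1.21 -0.64] tcp [0.463 0.226 0.395] g [0.504 0.143 0.27 ] tilt 36.7 az -64.0 jaw 25.0 jz 0.015
q [-0.74  0.38 -0.05  1.96  0.68  1.15 -0.78] tcp [0.439 0.236 0.34
[... 1307 characters left out ...]
 0.14  0.265] tilt 36.7 az -62.0 jaw 27.0 jz 0.015
q [-0.75  0.37  0.02  1.91  0.67  1.15 -0.66] tcp [0.47  0.229 0.365] g [0.511 0.146 0.24 ] tilt 36.7 az -64.0 jaw 25.0 jz 0.015
q [-0.78  0.39  0.01  1.96  0.66  1.14 -0.76] tcp [0.439 0.236 0.34 ] g [0.477 0.152 0.216] tilt 36.7 az -66.0 jaw 23.0 jz 0.015
down
q [-0.79  0.47  0.02  1.99  0.69  1.05 -0.83] tcp [0.439 0.236 0.29 ] g [0.477 0.152 0.166] tilt 36.7 az -66.0 jaw 23.0 jz 0.015
q [-0.8   0.56  0.03  2.    0.73  0.97 -0.91] tcp [0.439 0.236 0.24 ] g [0.477 0.152 0.116] tilt 36.7 az -66.0 jaw 23.0 jz 0.015
q [-0.81  0.65  0.04  2.    0.76  0.9  -0.98] tcp [0.439 0.236 0.19 ] g [0.477 0.152 0.066] tilt 36.7 az -66.0 jaw 23.0 jz 0.015
```

Clean in the model. Execute.

Request:
{"fn": "play_rows", "kwargs": {
  "moves": [
    {"tx":10,"ty":4,"tz":-45,"roll":0},
    {"tx":10,"ty":4,"tz":-45,"roll":0},
    {"tx":10,"ty":4,"tz":-45,"roll":0},
    {"tx":10,"ty":4,"tz":-45,"roll":0},
    {"tx":5,"ty":2,"tz":-45,"roll":-9}
  ]
}}

```text
clock: 15.72
ee_pos: [0.4647, 0.1858, 0.8597]
orientation: [0.543, 0.781, 0.258, 0.17]
wrist_force: [0.7, -0.4, 0.6]
width: 0.0857
```

Request:
{"fn": "play_rows", "kwargs": {
  "moves": [
    {"tx":5,"ty":2,"tz":-45,"roll":-9},
    {"tx":5,"ty":2,"tz":-45,"roll":-9},
    {"tx":5,"ty":2,"tz":-45,"roll":-9},
    {"tx":5,"ty":2,"tz":-45,"roll":-9},
    {"tx":5,"ty":2,"tz":-45,"roll":-9}
  ]
}}

```text
clock: 16.35
ee_pos: [0.4894, 0.1967, 0.6352]
orientation: [0.801, 0.513, 0.173, 0.256]
wrist_force: [0.4, 0.1, 0.6]
width: 0.0854
```

```bash
python3 -c "
from h import *
st(); print(robot.state()['dq'].round(2))"
```

```text
t 16.35 q [-0.54 -0.02 -0.07  1.73  0.58  1.14  0.36] tcp [0.4894 0.1967 0.6352] grasp [0.5731 0.1608 0.5099] tilt 36.0 az -23.2 jaw 65.6 jz 0.015 F [0.4 0.1 0.6] w 85.4
[ 0.    0.37 -0.18  0.42  0.65  0.07 -1.78]
```

Request:
{"fn": "play_rows", "kwargs": {
  "moves": [
    {"tx":-6,"ty":6,"tz":-42,"roll":-9},
    {"tx":-6,"ty":6,"tz":-42,"roll":-9},
    {"tx":-6,"ty":6,"tz":-42,"roll":-8},
    {"tx":-6,"ty":6,"tz":-42,"roll":-8},
    {"tx":-6,"ty":6,"tz":-42,"roll":-8}
  ]
}}

```text
clock: 16.98
ee_pos: [0.4595, 0.2274, 0.425]
orientation: [0.932, 0.192, 0.07, 0.3]
wrist_force: [-0.1, 0.1, 0.5]
width: 0.0855
```

Request:
{"fn": "play_rows", "kwargs": {
  "moves": [
    {"tx":-6,"ty":5,"tz":-40,"roll":0},
    {"tx":-6,"ty":4,"tz":-40,"roll":0},
    {"tx":0,"ty":0,"tz":0,"roll":0}
  ]
}}

```text
clock: 17.35
ee_pos: [0.4465, 0.2358, 0.3436]
orientation: [0.931, 0.196, 0.068, 0.301]
wrist_force: [0.1, -0.1, 0.6]
width: 0.0854
```

Run:
```python
from h import *
st()
c=shot('wrist','w1'); s=shot('scene','s1')
s=robot.state(); m=R.from_quat(s['orientation']).as_matrix()
for p in((.485,.154,.116),(.485,.154,0),(.485,.154,.066),s['ee_pos']+.155*m[:,2]): print(np.round(proj(c,p),1))
b=np.hstack([cv2.imread('pics/w1.png'),cv2.imread('pics/s1.png')[150:290,130:250]]) if 0 else None
im=np.zeros((420,800,3),np.uint8); im[:, :560]=cv2.imread('pics/w1.png'); im[:280,560:800]=cv2.resize(cv2.imread('pics/s1.png')[130:270,130:250],None,fx=2,fy=2)
cv2.imwrite('pics/c2.png',im)
```

```text
t 17.35 q [-0.66  0.37 -0.11  1.96  0.7   1.15 -0.75] tcp [0.4465 0.2358 0.3436] grasp [0.4844 0.153  0.2181] tilt 36.0 az -65.4 jaw 23.9 jz 0.008 F [ 0.1 -0.1  0.6] w 85.4
[282.8 136.8]
[281.1  49.9]
[281.9  93. ]
[288.3 290.1]
```

View pics/c2.png

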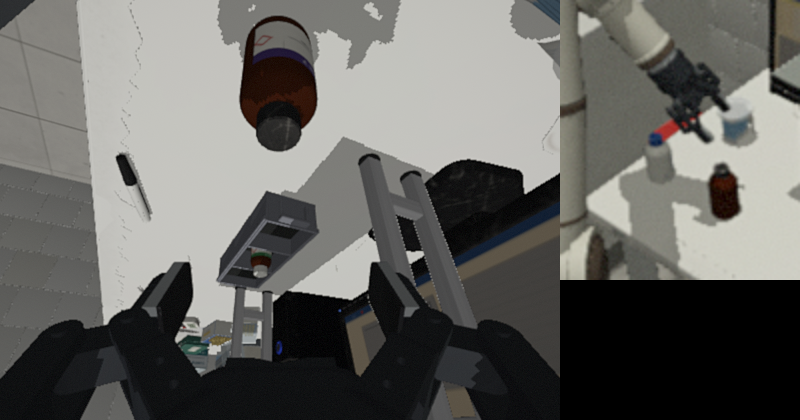

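Run:
```python
from h import *
c=ld('w1'); print(c['fx'],onz(c,279,133,.116),onz(c,279,131,.116), onz(c,282.8,136.8,.116))
```

```text
303.8149530126769 [0.48139831 0.1559566  0.116     ] [0.48072757 0.15748499 0.116     ] [0.48502894 0.15400882 0.116     ]
```

Request:
{"fn": "play_rows", "kwargs": {
  "moves": [
    {"tx":-1,"ty":2,"tz":-40,"roll":0},
    {"tx":0,"ty":0,"tz":-40,"roll":0},
    {"tx":0,"ty":0,"tz":-35,"roll":0},
    {"tx":0,"ty":0,"tz":-25,"roll":0},
    {"tx":0,"ty":0,"tz":-11,"roll":0}
  ]
}}

```text
clock: 18.08
ee_pos: [0.4476, 0.2381, 0.1954]
orientation: [0.931, 0.194, 0.071, 0.3]
wrist_force: [0.1, -0.4, 0.7]
width: 0.0858
```

Request:
{"fn": "play_rows", "kwargs": {
  "moves": [
    {"tx":0,"ty":0,"tz":0,"roll":0},
    {"tx":0,"ty":0,"tz":0,"roll":0},
    {"tx":0,"ty":0,"tz":0,"roll":0},
    {"tx":0,"ty":0,"tz":0,"roll":0},
    {"tx":0,"ty":0,"tz":0,"roll":0}
  ],
  "hand": 30,
  "squeeze": 45
}}

```text
clock: 18.7
ee_pos: [0.447, 0.2381, 0.1964]
orientation: [0.931, 0.194, 0.071, 0.3]
wrist_force: [-2.9, 0.2, 6.7]
width: 0.0562
```

Run:
```python
from h import *
st()
```

```text
t 18.7 q [-0.7   0.62 -0.07  2.01  0.83  0.93 -0.99] tcp [0.447  0.2381 0.1964] grasp [0.4856 0.1557 0.0709] tilt 35.9 az -64.9 jaw 23.9 jz 0.016 F [-2.9  0.2  6.7] w 56.2
```

Request:
{"fn": "play_rows", "kwargs": {
  "moves": [
    {"tx":0,"ty":0,"tz":20,"roll":0},
    {"tx":0,"ty":0,"tz":35,"roll":0},
    {"tx":0,"ty":0,"tz":35,"roll":0}
  ]
}}

```text
clock: 19.08
ee_pos: [0.4463, 0.2377, 0.2861]
orientation: [0.931, 0.195, 0.07, 0.3]
wrist_force: [0.4, 0.5, -1.7]
width: 0.0559
```

Run:
```python
from h import *
st(); s=shot('scene','s2'); cv2.imwrite('pics/c3.png',cv2.resize(cv2.imread('pics/s2.png')[120:280,130:290],None,fx=3,fy=3,interpolation=cv2.INTER_CUBIC))
from sim import *
q0=np.array(robot.state()['joints'])
for n,g in(('cr',(.584,-.231)),('cl',(.587,-.079))):
  for az in(-1,-20,-40):
    q=q0; c=fk(q)
    r=tool(36,az,-1).as_matrix()[:,2]
    roll=(az+65)
    # stage 1: to point in front of the cell
    for lab,g3,n_,rl in(('front',(g[0]-.17,g[1],.20),16,roll/16),('over',(g[0],g[1],.14),5,0),('down',(g[0],g[1],.085),4,0)):
        tgt=np.array(g3)-.155*r; d=(tgt-c[0])*1000/n_
        q,c=run(q,[(*d,rl)]*n_,99,c); print(n,az,lab,end=' '); desc(q,c)
```

```text
t 19.07 q [-0.67  0.46 -0.1   1.99  0.74  1.06 -0.85] tcp [0.4463 0.2377 0.2861] grasp [0.4847 0.1553 0.1605] tilt 35.9 az -65.0 jaw 23.9 jz 0.014 F [ 0.4  0.5 -1.7] w 55.9
cr -1 front q [-1.06 -0.31  1.47  2.37  0.44  0.26  1.6 ] tcp [ 0.377 -0.204  0.363] g [ 0.463 -0.216  0.235] tilt 34.3 az -8.0 jaw 85.0 jz -0.033
cr -1 over q [-1.28 -0.31  1.56  2.33  0.8   0.28  1.15] tcp [ 0.414 -0.182  0.365] g [ 0.501 -0.198  0.238] tilt 34.9 az -10.0 jaw 84.0 jz -0.057
cr -1 down q [-1.27 -0.31  1.56  2.41  1.13  0.24  0.82] tcp [ 0.392 -0.175  0.344] g [ 0.48  -0.195  0.218] tilt 35.5 az -13.0 jaw 83.0 jz -0.079
cr -20 front q [-1.11 -0.14  1.47  2.4   0.73  0.21  0.91] tcp [ 0.378 -0.191  0.354] g [ 0.457 -0.224  0.226] tilt 33.9 az -23.0 jaw 68.0 jz -0.007
cr -20 over q [-1.4  -0.31  1.56  2.34  1.17  0.42  0.44] tcp [ 0.421 -0.167  0.363] g [ 0.501 -0.201  0.235] tilt 34.3 az -23.0 jaw 68.0 jz -0.004
cr -20 down q [-1.39 -0.31  1.56  2.42  1.37  0.38  0.23] tcp [ 0.396 -0.16   0.34 ] g [ 0.479 -0.193  0.214] tilt 35.1 az -22.0 jaw 68.0 jz -0.002
cr -40 front q [-0.98  0.14  1.27  2.42  
[... 1031 characters left out ...]
1.05  0.19  0.08] tcp [ 0.487 -0.035  0.295] g [ 0.562 -0.072  0.165] tilt 33.0 az -26.0 jaw 67.0 jz -0.034
cl -20 down q [-0.11  0.47  0.05  2.28  1.97  0.28 -0.81] tcp [ 0.502 -0.047  0.212] g [ 0.577 -0.085  0.082] tilt 32.8 az -27.0 jaw 67.0 jz -0.035
cl -40 front q [-1.58  0.18  1.36  2.42  0.79  0.46 -0.1 ] tcp [ 0.387 -0.007  0.341] g [ 0.452 -0.067  0.214] tilt 34.9 az -43.0 jaw 48.0 jz -0.004
cl -40 over q [-0.86  0.56  0.81  2.19  0.48  0.19  0.17] tcp [ 0.517 -0.02   0.265] g [ 0.582 -0.08   0.138] tilt 34.9 az -43.0 jaw 48.0 jz -0.004
cl -40 down q [-0.67  0.61  0.57  2.2   1.29  0.19 -0.66] tcp [ 0.517 -0.02   0.21 ] g [ 0.583 -0.08   0.083] tilt 34.9 az -43.0 jaw 48.0 jz -0.004
```

View pics/c3.png

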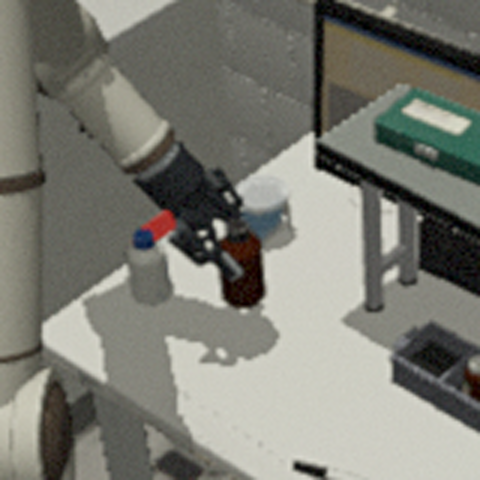

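```bash
cat > plan.py <<'E'
from sim import *
def go(q,c,g,n,az,tilt=36,every=99,lab=''):
    m=c[1].as_matrix()[:,2]; a0=np.degrees(np.arctan2(m[1],m[0])); roll=(az-a0)/n
    zt=R.from_euler('z',az-a0,degrees=True).apply(m)
    d=((np.array(g)-.155*zt)-c[0])*1000/n
    q,c=run(q,[(*d,roll)]*n,every,c); print(lab,n,np.round([*d,roll],1)); desc(q,c); return q,c
E
python3 - <<'E'
from plan import *
q0=np.array([-.67,.46,-.10,1.99,.74,1.06,-.85])
for A in((.55,.25,.17),(.55,.30,.14),(.56,.16,.15),(.58,.2,.2)):
    print('A',A); q,c=go(q0,fk(q0),A,8,-1)
    for x in(.55,.575):
        q1,c1=go(q,c,(x,-.079,.14),7,-1,lab='cl'); 
        q2,c2=go(q1,c1,(.585,-.079,.09),3,-1,lab='cl down')
        q3,c3=go(q1,c1,(x,-.231,.14),4,-1,lab='cr')
        q3,c3=go(q3,c3,(.585,-.231,.09),3,-1,lab='cr down')
E
```

```text
A (0.55, 0.25, 0.17)
 8 [1.7 2.9 0.7 8. ]
q [-0.58  0.32 -0.13  2.21  1.33  0.45 -0.37] tcp [0.459 0.252 0.296] g [0.55 0.25 0.17] tilt 35.7 az -1.0 jaw 87.0 jz 0.02
cl 7 [  0.  -47.   -4.3   0. ]
q [ 0.51  0.32 -0.42  2.4   2.83  0.19 -1.15] tcp [ 0.458 -0.074  0.26 ] g [ 0.55  -0.077  0.135] tilt 36.3 az -2.0 jaw 87.0 jz 0.014
cl down 3 [ 11.6  -1.1 -15.    0.2]
q [ 0.48  0.48 -0.39  2.33  2.85  0.28 -1.12] tcp [ 0.493 -0.077  0.215] g [ 0.585 -0.079  0.09 ] tilt 36.3 az -1.0 jaw 88.0 jz 0.014
cr 4 [ -0.1 -38.8   1.2   0.2]
q [ 0.9   0.42 -0.43  2.3   3.93  0.19 -1.88] tcp [ 0.454 -0.223  0.248] g [ 0.55  -0.227  0.126] tilt 38.2 az -2.0 jaw 87.0 jz 0.002
cr down 3 [ 11.7  -2.2 -12.1   0.5]
q [ 0.78  0.54 -0.32  2.22  3.86  0.24 -1.8 ] tcp [ 0.489 -0.229  0.212] g [ 0.585 -0.231  0.09 ] tilt 38.2 az -1.0 jaw 89.0 jz 0.002
cl 7 [  3.6 -47.   -4.3   0. ]
q [ 0.51  0.35 -0.45  2.35  2.66  0.19 -0.98] tcp [ 0.483 -0.073  0.258] g [ 0.575 -0.076  0.134] tilt 36.5 az -2.0 jaw 87.0 jz 0.011
cl down 3 [  3.3  -1.5 -14.6   0.3]
q [ 0.55  0.49 -0.48  2.33  2.73  0.29 -0.98] tcp [ 0.493 -0.07
[... 4236 characters left out ...]
7.5 az -1.0 jaw 89.0 jz -0.003
cl 7 [ -0.7 -39.9  -8.6   0. ]
q [ 0.64  0.36 -0.58  2.34  2.39  0.19 -0.69] tcp [ 0.484 -0.074  0.263] g [ 0.575 -0.077  0.138] tilt 36.0 az -2.0 jaw 87.0 jz 0.012
cl down 3 [  3.3  -1.2 -15.9   0.3]
q [ 0.69  0.53 -0.64  2.33  2.5   0.32 -0.71] tcp [ 0.494 -0.077  0.215] g [ 0.585 -0.079  0.09 ] tilt 36.0 az -1.0 jaw 88.0 jz 0.012
cr 4 [ -0.  -38.9   0.5   0.2]
q [ 1.31  0.6  -0.99  2.22  1.78  0.19  0.36] tcp [ 0.483 -0.224  0.258] g [ 0.576 -0.228  0.134] tilt 36.8 az -2.0 jaw 88.0 jz 0.004
cr down 3 [  3.   -1.7 -14.5   0.4]
q [ 1.33  0.78 -1.03  2.2   1.98  0.3   0.29] tcp [ 0.492 -0.229  0.214] g [ 0.585 -0.231  0.09 ] tilt 36.8 az -1.0 jaw 89.0 jz 0.004
```

Run:
```python
from plan import *
q0=np.array([-.67,.46,-.10,1.99,.74,1.06,-.85])
for A,az in (((.56,.16,.16),-1),((.56,.16,.16),-8),((.57,.12,.16),-8)):
    print('A',A); q,c=go(q0,fk(q0),A,8,az)
    q,c=go(q,c,(.56,-.04,.16),5,az,lab='m1')
    q,c=go(q,c,(.56,-.16,.158),3,az,lab='m2')
    q,c=go(q,c,(.572,-.231,.15),2,az,lab='m3')
    q,c=go(q,c,(.585,-.231,.13),1,az,lab='m4')
    q,c=go(q,c,(.585,-.231,.09),3,az,lab='dn')
```

```text
A (0.56, 0.16, 0.16)
 8 [ 2.9 -8.4 -0.6  8. ]
q [-0.47  0.29 -0.04  2.3   1.58  0.3  -0.47] tcp [0.469 0.162 0.286] g [0.56 0.16 0.16] tilt 35.7 az -1.0 jaw 87.0 jz 0.02
m1 5 [  0. -40.  -0.   0.]
q [ 0.39  0.27 -0.43  2.39  2.37  0.19 -0.81] tcp [ 0.468 -0.032  0.278] g [ 0.561 -0.036  0.153] tilt 36.6 az -3.0 jaw 87.0 jz 0.007
m2 3 [ -0.2 -42.1   1.7   0.5]
q [ 1.07  0.43 -0.86  2.34  2.37  0.19 -0.43] tcp [ 0.469 -0.149  0.267] g [ 0.563 -0.154  0.144] tilt 37.8 az -3.0 jaw 88.0 jz -0.011
m3 2 [  4.3 -40.3   2.8   1.1]
q [ 1.34  0.59 -1.01  2.26  2.07  0.19  0.12] tcp [ 0.475 -0.222  0.261] g [ 0.573 -0.226  0.141] tilt 39.1 az -3.0 jaw 89.0 jz -0.023
m4 1 [ 12.   -7.6 -10.9   1.6]
q [ 1.33  0.64 -1.    2.22  2.04  0.19  0.2 ] tcp [ 0.487 -0.229  0.25 ] g [ 0.585 -0.231  0.13 ] tilt 39.1 az -1.0 jaw 91.0 jz -0.023
dn 3 [  0.   -0.  -13.3   0. ]
q [ 1.36  0.8  -1.04  2.22  2.17  0.31  0.17] tcp [ 0.487 -0.229  0.21 ] g [ 0.585 -0.231  0.09 ] tilt 39.1 az -1.0 jaw 91.0 jz -0.023
A (0.56, 0.16, 0.16)
 8 [ 3.1 -7.  -0.6  7.1]
q [-0.51  0.31 -0.05  2.27  1.42  0.4  -0.46] tcp [0.47  0.
[... 1186 characters left out ...]
 tilt 35.9 az -8.0 jaw 80.0 jz 0.017
m2 3 [ -0.1 -40.4  -0.3   0.1]
q [ 0.84  0.35 -0.66  2.34  2.28  0.19 -0.56] tcp [ 0.471 -0.14   0.274] g [ 0.562 -0.156  0.149] tilt 36.7 az -10.0 jaw 80.0 jz 0.002
m3 2 [  4.7 -39.2   0.3   0.9]
q [ 1.21  0.5  -0.9   2.25  1.98  0.19 -0.01] tcp [ 0.479 -0.216  0.27 ] g [ 0.572 -0.23   0.146] tilt 37.2 az -8.0 jaw 82.0 jz -0.001
m4 1 [ 12.7  -2.2 -16.4   0.5]
q [ 1.2   0.57 -0.91  2.23  2.03  0.24 -0.02] tcp [ 0.492 -0.218  0.253] g [ 0.585 -0.231  0.13 ] tilt 37.2 az -8.0 jaw 82.0 jz -0.001
dn 3 [  0.    0.  -13.3  -0. ]
q [ 1.23  0.72 -0.96  2.23  2.17  0.36 -0.07] tcp [ 0.492 -0.218  0.213] g [ 0.585 -0.231  0.09 ] tilt 37.2 az -8.0 jaw 82.0 jz -0.001
```

Request:
{"fn": "play_rows", "kwargs": {
  "moves": [
    {"tx":4,"ty":-12,"tz":0,"roll":7},
    {"tx":4,"ty":-12,"tz":0,"roll":7},
    {"tx":4,"ty":-13,"tz":0,"roll":7},
    {"tx":4,"ty":-13,"tz":0,"roll":7},
    {"tx":4,"ty":-13,"tz":0,"roll":7}
  ]
}}

```text
clock: 19.75
ee_pos: [0.4664, 0.1744, 0.2852]
orientation: [0.828, 0.467, 0.158, 0.265]
wrist_force: [0.0, 0.0, -2.1]
width: 0.0564
```

Request:
{"fn": "play_rows", "kwargs": {
  "moves": [
    {"tx":4,"ty":-13,"tz":0,"roll":7},
    {"tx":5,"ty":-14,"tz":0,"roll":7},
    {"tx":5,"ty":-15,"tz":0,"roll":8},
    {"tx":0,"ty":-20,"tz":0,"roll":0}
  ]
}}

```text
clock: 20.25
ee_pos: [0.4804, 0.1118, 0.2853]
orientation: [0.725, 0.616, 0.205, 0.23]
wrist_force: [1.4, -0.6, -2.3]
width: 0.0566
```

Run:
```python
from h import *
st()
from plan import *
q=np.array(robot.state()['joints']); c=fk(q)
az=-8
q,c=go(q,c,(.56,-.04,.16),4,az,lab='m1')
q,c=go(q,c,(.56,-.16,.158),3,az,lab='m2')
q,c=go(q,c,(.572,-.231,.15),2,az,lab='m3')
q,c=go(q,c,(.585,-.231,.13),1,az,lab='m4')
q,c=go(q,c,(.585,-.231,.09),3,az,lab='dn')
```

```text
t 20.25 q [-0.41  0.28  0.02  2.3   1.54  0.3  -0.44] tcp [0.4804 0.1118 0.2853] grasp [0.5705 0.0993 0.1599] tilt 36.0 az -7.9 jaw 81.0 jz 0.014 F [ 1.4 -0.6 -2.3] w 56.6
m1 4 [ -3.9 -34.1  -1.4  -0. ]
q [ 0.13  0.24 -0.2   2.38  2.14  0.19 -0.74] tcp [ 0.469 -0.026  0.284] g [ 0.56  -0.039  0.159] tilt 36.3 az -8.0 jaw 81.0 jz 0.013
m2 3 [ -0.  -40.4  -0.3   0.1]
q [ 0.81  0.34 -0.61  2.35  2.42  0.19 -0.69] tcp [ 0.469 -0.14   0.272] g [ 0.562 -0.156  0.149] tilt 37.2 az -10.0 jaw 80.0 jz -0.001
m3 2 [  4.9 -39.    0.6   0.8]
q [ 1.19  0.49 -0.88  2.26  2.12  0.19 -0.14] tcp [ 0.479 -0.215  0.268] g [ 0.573 -0.229  0.145] tilt 37.9 az -9.0 jaw 82.0 jz -0.006
m4 1 [ 12.2  -3.2 -15.3   0.7]
q [ 1.18  0.56 -0.87  2.24  2.15  0.22 -0.14] tcp [ 0.491 -0.218  0.252] g [ 0.585 -0.231  0.13 ] tilt 37.9 az -8.0 jaw 82.0 jz -0.006
dn 3 [  0.    0.  -13.3  -0. ]
q [ 1.21  0.7  -0.92  2.24  2.27  0.34 -0.17] tcp [ 0.491 -0.218  0.212] g [ 0.585 -0.231  0.09 ] tilt 37.9 az -8.0 jaw 82.0 jz -0.006
```

Request:
{"fn": "play_rows", "kwargs": {
  "moves": [
    {"tx":-4,"ty":-34,"tz":2,"roll":0},
    {"tx":-4,"ty":-34,"tz":2,"roll":0},
    {"tx":-4,"ty":-34,"tz":2,"roll":0},
    {"tx":-4,"ty":-30,"tz":2,"roll":0}
  ]
}}

```text
clock: 20.75
ee_pos: [0.4649, -0.0141, 0.2923]
orientation: [0.725, 0.615, 0.204, 0.231]
wrist_force: [-0.2, -0.1, -2.9]
width: 0.0556
```

Run:
```python
from h import *
st()
from plan import *
q0=np.array(robot.state()['joints']); c0=fk(q0)
for dz in (0,8):
  q,c=run(q0,[(0,-38,dz,0)]*3,1,c0)
  q,c=go(q,c,(.572,-.231,.15),2,-8,lab='m3')
```

```text
t 20.75 q [ 0.16  0.22 -0.26  2.36  1.85  0.19 -0.46] tcp [ 0.4649 -0.0141  0.2923] grasp [ 0.5549 -0.0271  0.1668] tilt 35.9 az -8.2 jaw 80.9 jz 0.012 F [-0.2 -0.1 -2.9] w 55.6
q [ 0.39  0.24 -0.41  2.36  1.96  0.19 -0.48] tcp [ 0.475 -0.05   0.294] g [ 0.565 -0.065  0.169] tilt 36.3 az -9.0 jaw 80.0 jz 0.006
q [ 0.61  0.27 -0.56  2.35  2.02  0.19 -0.45] tcp [ 0.475 -0.086  0.291] g [ 0.566 -0.101  0.167] tilt 36.5 az -10.0 jaw 80.0 jz 0.001
q [ 0.84  0.31 -0.71  2.33  2.    0.19 -0.32] tcp [ 0.476 -0.123  0.29 ] g [ 0.567 -0.139  0.165] tilt 36.6 az -10.0 jaw 80.0 jz -0.002
m3 2 [  2.2 -47.8  -7.6   1. ]
q [ 1.23  0.5  -0.92  2.24  1.83  0.19  0.15] tcp [ 0.481 -0.217  0.273] g [ 0.572 -0.23   0.149] tilt 36.6 az -8.0 jaw 82.0 jz -0.003
q [ 0.39  0.22 -0.42  2.36  1.85  0.19 -0.38] tcp [ 0.475 -0.048  0.301] g [ 0.566 -0.064  0.176] tilt 36.4 az -10.0 jaw 80.0 jz 0.002
q [ 0.61  0.24 -0.57  2.34  1.8   0.19 -0.25] tcp [ 0.477 -0.081  0.305] g [ 0.568 -0.099  0.18 ] tilt 36.6 az -11.0 jaw 80.0 jz -0.008
q [ 0.84  0.26 -0.73  2.32  1.69  0.19 -0.05] tcp [ 0.48  -0.116  0.31 ] g [ 0.57  -0.135  0.185] tilt 36.6 az -12.0 jaw 80.0 jz -0.016
m3 2 [  0.4 -51.  -17.7   1.8]
q [ 1.23  0.5  -0.92  2.24  1.82  0.19  0.18] tcp [ 0.481 -0.217  0.274] g [ 0.573 -0.231  0.149] tilt 36.6 az -8.0 jaw 83.0 jz -0.017
```

Request:
{"fn": "play_rows", "kwargs": {
  "moves": [
    {"tx":0,"ty":-38,"tz":0,"roll":0},
    {"tx":0,"ty":-38,"tz":0,"roll":0},
    {"tx":0,"ty":-38,"tz":0,"roll":0},
    {"tx":0,"ty":-38,"tz":0,"roll":0}
  ]
}}

```text
clock: 21.25
ee_pos: [0.4656, -0.1401, 0.2904]
orientation: [0.725, 0.617, 0.202, 0.23]
wrist_force: [-0.6, -0.3, -2.6]
width: 0.056
```

Run:
```python
from h import *
st()
```

```text
t 21.25 q [ 1.03  0.37 -0.86  2.3   1.75  0.19  0.01] tcp [ 0.4656 -0.1401  0.2904] grasp [ 0.5548 -0.1531  0.1644] tilt 35.6 az -8.3 jaw 81.0 jz 0.01 F [-0.6 -0.3 -2.6] w 56.0
```

Request:
{"fn": "play_rows", "kwargs": {
  "moves": [
    {"tx":5,"ty":-39,"tz":-4,"roll":0},
    {"tx":8,"ty":-39,"tz":-6,"roll":0},
    {"tx":10,"ty":0,"tz":-8,"roll":0},
    {"tx":6,"ty":0,"tz":-8,"roll":0},
    {"tx":0,"ty":0,"tz":0,"roll":0}
  ]
}}

```text
clock: 21.88
ee_pos: [0.4946, -0.2173, 0.2634]
orientation: [0.726, 0.617, 0.202, 0.229]
wrist_force: [0.3, 1.2, -2.0]
width: 0.056
```

Run:
```python
from h import *
st()
c=shot('scene','s3'); t=shot('top','t3')
im=np.zeros((480,800,3),np.uint8)
im[:480,:480]=cv2.resize(cv2.imread('pics/s3.png')[180:300,240:360],None,fx=4,fy=4,interpolation=cv2.INTER_CUBIC)
im[:240,480:800]=cv2.resize(cv2.imread('pics/t3.png')[185:245,260:340],None,fx=4,fy=4,interpolation=cv2.INTER_CUBIC)
cv2.imwrite('pics/c4.png',im)
```

```text
t 21.88 q [ 1.18  0.56 -0.91  2.18  1.71  0.24  0.26] tcp [ 0.4946 -0.2173  0.2634] grasp [ 0.5836 -0.2302  0.1372] tilt 35.5 az -8.3 jaw 80.9 jz 0.011 F [ 0.3  1.2 -2. ] w 56.0
```

View pics/c4.png

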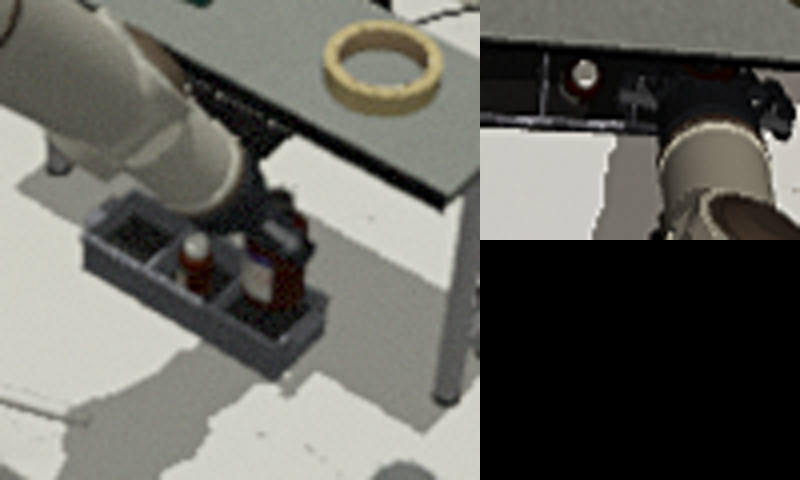

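Run:
```python
from h import *
c=ld('s3')
f=lambda p:(np.array(proj(c,p))-[240,180]+.5)*4-.5
B=np.array([.5836,-.2302,.066])
d=np.array([.46,-.59*0+.35,0])
print('base c',f(B)); o=ray(c,0,0)[0]; v=B-o; v[2]=0; v/=np.linalg.norm(v); r=np.array([v[1],-v[0],0])
print('L/R/front of base',f(B-.029*r),f(B+.029*r),f(B-.029*v)); 
print('cell corners top',[f((.584+a*.036,-.2315+b*.036,.05)).round(0) for a,b in((-1,1),(1,1),(1,-1),(-1,-1))])
```

```text
base c [270.58194594 291.87408199]
L/R/front of base [238.76068434 289.5008147 ] [302.47498185 294.2527023 ] [268.97455213 315.06795051]
cell corners top [array([216., 309.]), array([262., 265.]), array([326., 300.]), array([281., 345.])]
```

Request:
{"fn": "play_rows", "kwargs": {
  "moves": [
    {"tx":0,"ty":-1,"tz":-8,"roll":0},
    {"tx":0,"ty":0,"tz":-9,"roll":0},
    {"tx":0,"ty":0,"tz":-7,"roll":0},
    {"tx":0,"ty":0,"tz":-3,"roll":0},
    {"tx":0,"ty":0,"tz":0,"roll":0}
  ]
}}

```text
clock: 22.6
ee_pos: [0.4947, -0.218, 0.2369]
orientation: [0.726, 0.617, 0.202, 0.229]
wrist_force: [-0.1, -0.8, -1.4]
width: 0.0558
```

Request:
{"fn": "play_rows", "kwargs": {
  "moves": [
    {"tx":0,"ty":0,"tz":-2,"roll":0},
    {"tx":0,"ty":0,"tz":-1,"roll":0}
  ]
}}

```text
clock: 22.85
ee_pos: [0.4949, -0.2181, 0.234]
orientation: [0.726, 0.617, 0.202, 0.229]
wrist_force: [-0.8, -0.5, -1.6]
width: 0.056
```

Request:
{"fn": "play_rows", "kwargs": {
  "moves": [
    {"tx":0,"ty":0,"tz":-2,"roll":0},
    {"tx":0,"ty":0,"tz":-1,"roll":0}
  ]
}}

```text
clock: 23.1
ee_pos: [0.4948, -0.218, 0.2307]
orientation: [0.726, 0.617, 0.202, 0.229]
wrist_force: [0.2, 0.0, -1.0]
width: 0.0562
```

Request:
{"fn": "play_rows", "kwargs": {
  "moves": [
    {"tx":0,"ty":0,"tz":-2,"roll":0},
    {"tx":0,"ty":0,"tz":-1,"roll":0}
  ]
}}

```text
clock: 23.35
ee_pos: [0.4951, -0.218, 0.2279]
orientation: [0.726, 0.617, 0.202, 0.229]
wrist_force: [-1.6, -0.2, 3.0]
width: 0.0561
```

Request:
{"fn": "play_rows", "kwargs": {
  "moves": [
    {"tx":0,"ty":0,"tz":-2,"roll":0},
    {"tx":0,"ty":0,"tz":-1,"roll":0}
  ]
}}

```text
clock: 23.6
ee_pos: [0.4956, -0.2181, 0.2256]
orientation: [0.725, 0.617, 0.202, 0.23]
wrist_force: [-4.8, 0.0, 14.2]
width: 0.0562
```

Request:
{"fn": "play_rows", "kwargs": {
  "moves": [
    {"tx":0,"ty":0,"tz":2,"roll":0},
    {"tx":0,"ty":0,"tz":0,"roll":0}
  ]
}}

```text
clock: 23.85
ee_pos: [0.4951, -0.218, 0.2271]
orientation: [0.725, 0.617, 0.202, 0.229]
wrist_force: [-2.5, 0.4, 3.6]
width: 0.0562
```

Request:
{"fn": "play_rows", "kwargs": {
  "moves": [
    {"tx":0,"ty":0,"tz":1,"roll":0}
  ]
}}

```text
clock: 23.98
ee_pos: [0.495, -0.218, 0.2279]
orientation: [0.726, 0.617, 0.202, 0.229]
wrist_force: [-1.8, 0.5, 2.2]
width: 0.056
```

Request:
{"fn": "play_rows", "kwargs": {
  "moves": [
    {"tx":0,"ty":0,"tz":0,"roll":0},
    {"tx":0,"ty":0,"tz":0,"roll":0},
    {"tx":0,"ty":0,"tz":0,"roll":0}
  ],
  "hand": 74
}}

```text
clock: 24.35
ee_pos: [0.4947, -0.2179, 0.2275]
orientation: [0.726, 0.617, 0.202, 0.229]
wrist_force: [0.1, 0.1, 0.5]
width: 0.0739
```

Run:
```python
from h import *
st()
from plan import *
q0=np.array(robot.state()['joints']); c0=fk(q0)
q,c=run(q0,[(0,0,15,0)]*2+[(-5,0,20,0)]*2,4,c0)
q,c=run(q,[(-10,38,15,0)]*2+[(0,40,3,0)]*3,1,c)
for az in(-65,):
  print('toward white'); q,c=run(q,[(0,40,0,-4)]*4,2,c)
  q,c=go(q,c,(.478,.327,.22),8,az,every=2)
  q,c=go(q,c,(.478,.327,.063),5,az)
```

```text
t 24.35 q [ 1.21  0.69 -0.96  2.19  1.95  0.34  0.1 ] tcp [ 0.4947 -0.2179  0.2275] grasp [ 0.5838 -0.2307  0.1014] tilt 35.5 az -8.2 jaw 80.9 jz 0.011 F [0.1 0.1 0.5] w 73.9
q [ 1.28  0.5  -1.01  2.19  1.4   0.24  0.55] tcp [ 0.497 -0.221  0.296] g [ 0.586 -0.234  0.17 ] tilt 35.7 az -8.0 jaw 81.0 jz 0.012
q [ 1.26  0.42 -1.06  2.24  1.38  0.24  0.48] tcp [ 0.487 -0.183  0.311] g [ 0.576 -0.196  0.185] tilt 35.7 az -8.0 jaw 81.0 jz 0.012
q [ 1.26  0.34 -1.12  2.28  1.32  0.24  0.44] tcp [ 0.477 -0.145  0.326] g [ 0.566 -0.158  0.2  ] tilt 35.7 az -8.0 jaw 81.0 jz 0.012
q [ 1.17  0.3  -1.13  2.31  1.37  0.27  0.29] tcp [ 0.477 -0.105  0.329] g [ 0.566 -0.118  0.203] tilt 35.7 az -8.0 jaw 81.0 jz 0.012
q [ 1.09  0.28 -1.15  2.32  1.39  0.32  0.17] tcp [ 0.477 -0.065  0.332] g [ 0.566 -0.078  0.206] tilt 35.7 az -8.0 jaw 81.0 jz 0.012
q [ 1.01  0.27 -1.18  2.32  1.39  0.38  0.08] tcp [ 0.477 -0.025  0.335] g [ 0.566 -0.038  0.209] tilt 35.7 az -8.0 jaw 81.0 jz 0.012
toward white
q [ 0.74  0.32 -1.18  2.29  1.39  0.65 -0.22] tcp [0.477 0.055 0.335] g [0.563 0.03  0.209] tilt 35.7 az -16
[... 277 characters left out ...]
2
q [ 0.02  0.59 -1.07  1.97  1.15  1.36 -0.8 ] tcp [0.458 0.272 0.34 ] g [0.523 0.209 0.214] tilt 35.7 az -45.0 jaw 44.0 jz 0.012
q [-0.16  0.68 -1.02  1.81  1.07  1.53 -0.96] tcp [0.449 0.34  0.343] g [0.501 0.267 0.217] tilt 35.7 az -55.0 jaw 34.0 jz 0.012
q [-0.31  0.77 -0.97  1.63  0.99  1.67 -1.1 ] tcp [0.44  0.409 0.346] g [0.478 0.327 0.22 ] tilt 35.7 az -65.0 jaw 24.0 jz 0.012
 8 [-4.6 34.2  1.4 -5.1]
q [-0.31  0.77 -0.97  1.63  0.99  1.67 -1.1 ] tcp [0.44  0.409 0.346] g [0.478 0.327 0.22 ] tilt 35.7 az -65.0 jaw 24.0 jz 0.012
 5 [  0.    0.  -31.4  -0. ]
q [-0.38  0.98 -0.86  1.67  1.13  1.52 -1.26] tcp [0.44  0.409 0.189] g [0.478 0.327 0.063] tilt 35.7 az -65.0 jaw 24.0 jz 0.012
```

Request:
{"fn": "play_rows", "kwargs": {
  "moves": [
    {"tx":-6,"ty":0,"tz":10,"roll":0},
    {"tx":-10,"ty":0,"tz":18,"roll":0},
    {"tx":-12,"ty":0,"tz":22,"roll":0},
    {"tx":-10,"ty":2,"tz":20,"roll":0},
    {"tx":0,"ty":20,"tz":12,"roll":0}
  ]
}}

```text
clock: 24.98
ee_pos: [0.4562, -0.1971, 0.3104]
orientation: [0.727, 0.615, 0.201, 0.229]
wrist_force: [0.3, 0.3, 0.5]
width: 0.0739
```

Request:
{"fn": "play_rows", "kwargs": {
  "moves": [
    {"tx":3,"ty":40,"tz":8,"roll":0},
    {"tx":4,"ty":45,"tz":5,"roll":0},
    {"tx":4,"ty":45,"tz":0,"roll":0},
    {"tx":4,"ty":45,"tz":0,"roll":0}
  ],
  "hand": 85
}}

```text
clock: 25.48
ee_pos: [0.4717, -0.0197, 0.3231]
orientation: [0.725, 0.617, 0.202, 0.23]
wrist_force: [1.2, -0.4, 0.7]
width: 0.0852
```

Run:
```python
from h import *
st()
c=shot('scene','s4')
cv2.imwrite('pics/c5.png',cv2.resize(cv2.imread('pics/s4.png')[180:300,240:360],None,fx=4,fy=4,interpolation=cv2.INTER_CUBIC))
from plan import *
q=np.array(robot.state()['joints']); c=fk(q)
q,c=run(q,[(4,45,0,-4)]*4,2,c)
q,c=go(q,c,(.478,.327,.22),7,-65,every=3)
q,c=go(q,c,(.478,.327,.063),5,-65)
```

```text
t 25.48 q [ 0.94  0.32 -1.11  2.31  1.49  0.4   0.01] tcp [ 0.4717 -0.0197  0.3231] grasp [ 0.561  -0.0327  0.1971] tilt 35.6 az -8.3 jaw 80.9 jz 0.01 F [ 1.2 -0.4  0.7] w 85.2
q [ 0.65  0.39 -1.13  2.25  1.45  0.7  -0.26] tcp [0.498 0.069 0.324] g [0.585 0.045 0.199] tilt 35.8 az -15.0 jaw 73.0 jz 0.016
q [ 0.37  0.5  -1.1   2.14  1.38  0.97 -0.45] tcp [0.506 0.159 0.324] g [0.589 0.123 0.199] tilt 35.8 az -23.0 jaw 65.0 jz 0.016
q [ 0.04  0.6  -1.05  1.96  1.2   1.32 -0.75] tcp [0.477 0.266 0.333] g [0.546 0.207 0.208] tilt 35.8 az -41.0 jaw 48.0 jz 0.016
q [-0.24  0.72 -0.98  1.72  1.04  1.59 -1.02] tcp [0.449 0.373 0.343] g [0.496 0.296 0.217] tilt 35.8 az -59.0 jaw 30.0 jz 0.016
 7 [-9.5 35.7  3.1 -6. ]
q [-0.32  0.76 -0.96  1.63  0.99  1.67 -1.11] tcp [0.44  0.409 0.346] g [0.478 0.327 0.22 ] tilt 35.8 az -65.0 jaw 24.0 jz 0.016
 5 [  0.    0.  -31.4  -0. ]
q [-0.38  0.98 -0.86  1.67  1.13  1.52 -1.26] tcp [0.44  0.409 0.189] g [0.478 0.327 0.063] tilt 35.8 az -65.0 jaw 24.0 jz 0.016
```

View pics/c5.png

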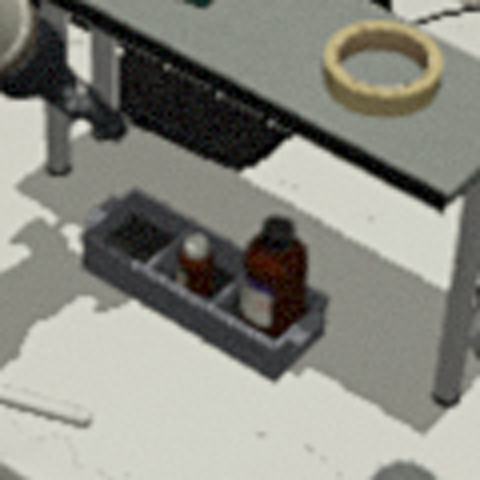

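Request:
{"fn": "play_rows", "kwargs": {
  "moves": [
    {"tx":0,"ty":44,"tz":2,"roll":-4},
    {"tx":0,"ty":44,"tz":2,"roll":-4},
    {"tx":0,"ty":44,"tz":2,"roll":-4},
    {"tx":0,"ty":45,"tz":2,"roll":-4},
    {"tx":-7,"ty":45,"tz":0,"roll":-4}
  ]
}}

```text
clock: 26.15
ee_pos: [0.465, 0.2022, 0.3308]
orientation: [0.822, 0.48, 0.159, 0.261]
wrist_force: [0.5, -0.2, -0.0]
width: 0.0847
```

Request:
{"fn": "play_rows", "kwargs": {
  "moves": [
    {"tx":-15,"ty":45,"tz":0,"roll":-4},
    {"tx":-15,"ty":45,"tz":0,"roll":-3},
    {"tx":-15,"ty":45,"tz":0,"roll":0},
    {"tx":-15,"ty":42,"tz":0,"roll":0},
    {"tx":0,"ty":0,"tz":0,"roll":0}
  ]
}}

```text
clock: 26.78
ee_pos: [0.4025, 0.3818, 0.3307]
orientation: [0.849, 0.433, 0.144, 0.267]
wrist_force: [0.6, 0.4, 1.1]
width: 0.0848
```

Run:
```python
from h import *
st()
c=shot('wrist','w2')
print(np.round(proj(c,(.4785,.327,.106)),1))
cv2.imwrite('pics/c6.png',c['image'][:,:,::-1])
```

```text
t 26.77 q [-0.21  0.67 -1.06  1.9   1.2   1.41 -0.83] tcp [0.4025 0.3818 0.3307] grasp [0.4761 0.3307 0.2042] tilt 35.3 az -34.7 jaw 54.3 jz 0.012 F [0.6 0.4 1.1] w 84.8
[277.3 148.2]
```

View pics/c6.png

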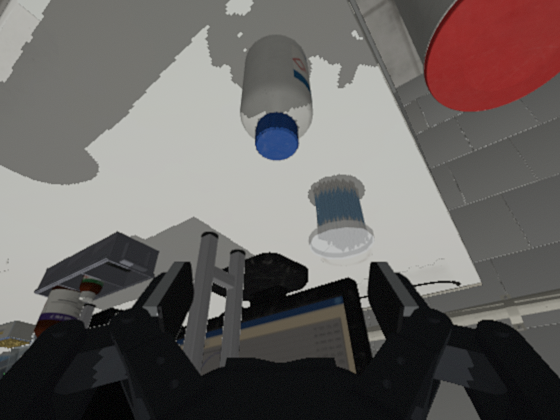

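Run:
```python
from h import *
c=ld('w2'); print(onz(c,277.5,143,.106))
```

```text
[0.47485971 0.32986321 0.106     ]
```

Request:
{"fn": "play_rows", "kwargs": {
  "moves": [
    {"tx":0,"ty":-2,"tz":-40,"roll":0},
    {"tx":0,"ty":0,"tz":-40,"roll":0},
    {"tx":0,"ty":0,"tz":-34,"roll":0},
    {"tx":0,"ty":0,"tz":-20,"roll":0},
    {"tx":0,"ty":0,"tz":-9,"roll":0}
  ]
}}

```text
clock: 27.45
ee_pos: [0.4053, 0.3751, 0.1869]
orientation: [0.85, 0.43, 0.142, 0.27]
wrist_force: [-0.5, 0.5, 0.1]
width: 0.0846
```

Request:
{"fn": "play_rows", "kwargs": {
  "moves": [
    {"tx":0,"ty":0,"tz":0,"roll":0},
    {"tx":0,"ty":0,"tz":0,"roll":0},
    {"tx":0,"ty":0,"tz":0,"roll":0},
    {"tx":0,"ty":0,"tz":0,"roll":0},
    {"tx":0,"ty":0,"tz":0,"roll":0}
  ],
  "hand": 25,
  "squeeze": 45
}}

```text
clock: 28.08
ee_pos: [0.4051, 0.3766, 0.189]
orientation: [0.849, 0.43, 0.144, 0.27]
wrist_force: [-0.4, 1.3, 6.2]
width: 0.0521
```

Run:
```python
from h import *
st()
from plan import *
q0=np.array(robot.state()['joints']); c0=fk(q0)
q,c=run(q0,[(0,0,30,0)]*3,3,c0)
for x in(.55,.57):
  q1,c1=go(q,c,(x,.16,.16),6,-8,every=2)
  q1,c1=go(q1,c1,(x,-.0,.15),4,-8)
  q1,c1=go(q1,c1,(.58,-.079,.135),3,-8)
  q1,c1=go(q1,c1,(.587,-.079,.085),3,-8)
```

```text
t 28.07 q [-0.31  0.89 -0.91  1.95  1.4   1.33 -1.05] tcp [0.4051 0.3766 0.189 ] grasp [0.479  0.3248 0.063 ] tilt 35.6 az -35.0 jaw 53.9 jz 0.013 F [-0.4  1.3  6.2] w 52.1
q [-0.24  0.74 -1.01  1.94  1.27  1.38 -0.91] tcp [0.41  0.372 0.277] g [0.484 0.32  0.151] tilt 35.8 az -35.0 jaw 54.0 jz 0.014
q [-0.07  0.65 -1.04  2.08  1.36  1.22 -0.78] tcp [0.427 0.305 0.28 ] g [0.508 0.266 0.154] tilt 35.8 az -26.0 jaw 63.0 jz 0.014
q [ 0.13  0.56 -1.06  2.2   1.46  1.03 -0.64] tcp [0.444 0.239 0.283] g [0.53  0.213 0.157] tilt 35.8 az -17.0 jaw 72.0 jz 0.014
q [ 0.35  0.48 -1.07  2.28  1.57  0.8  -0.47] tcp [0.46  0.173 0.286] g [0.55 0.16 0.16] tilt 35.8 az -8.0 jaw 81.0 jz 0.014
 6 [  8.4 -33.2   1.5   4.5]
q [ 0.35  0.48 -1.07  2.28  1.57  0.8  -0.47] tcp [0.46  0.173 0.286] g [0.55 0.16 0.16] tilt 35.8 az -8.0 jaw 81.0 jz 0.014
 4 [  0.  -40.   -2.5   0. ]
q [ 0.72  0.39 -0.99  2.4   1.81  0.49 -0.41] tcp [0.46  0.013 0.276] g [0.55 0.   0.15] tilt 35.8 az -8.0 jaw 81.0 jz 0.014
 3 [ 10.  -26.3  -5.    0. ]
q [ 0.85  0.46 -0.9   2.33  1.95  0.4  -0.32] tcp [ 0.49  -0.066  0.261] g [ 0
[... 535 characters left out ...]
.173 0.286] g [0.57 0.16 0.16] tilt 35.8 az -8.0 jaw 81.0 jz 0.014
 6 [ 11.7 -33.2   1.5   4.5]
q [ 0.35  0.51 -1.06  2.24  1.58  0.8  -0.43] tcp [0.48  0.173 0.286] g [0.57 0.16 0.16] tilt 35.8 az -8.0 jaw 81.0 jz 0.014
 4 [  0.  -40.   -2.5   0. ]
q [ 0.71  0.42 -0.98  2.35  1.79  0.5  -0.36] tcp [0.48  0.013 0.276] g [0.57 0.   0.15] tilt 35.8 az -8.0 jaw 81.0 jz 0.014
 3 [  3.3 -26.3  -5.    0. ]
q [ 0.86  0.47 -0.91  2.33  1.94  0.4  -0.32] tcp [ 0.49  -0.066  0.261] g [ 0.58  -0.079  0.135] tilt 35.8 az -8.0 jaw 81.0 jz 0.014
 3 [  2.3  -0.  -16.7   0. ]
q [ 0.85  0.65 -0.92  2.32  2.13  0.54 -0.42] tcp [ 0.497 -0.066  0.211] g [ 0.587 -0.079  0.085] tilt 35.8 az -8.0 jaw 81.0 jz 0.014
```

Request:
{"fn": "play_rows", "kwargs": {
  "moves": [
    {"tx":0,"ty":0,"tz":20,"roll":0},
    {"tx":0,"ty":0,"tz":35,"roll":0},
    {"tx":0,"ty":0,"tz":35,"roll":0},
    {"tx":11,"ty":-33,"tz":1,"roll":4.5},
    {"tx":11,"ty":-33,"tz":1,"roll":4.5}
  ]
}}

```text
clock: 28.7
ee_pos: [0.4267, 0.3098, 0.2812]
orientation: [0.812, 0.497, 0.165, 0.257]
wrist_force: [1.4, -0.4, -1.0]
width: 0.0522
```

Request:
{"fn": "play_rows", "kwargs": {
  "moves": [
    {"tx":11,"ty":-33,"tz":0,"roll":4.5},
    {"tx":11,"ty":-33,"tz":0,"roll":4.5},
    {"tx":11,"ty":-33,"tz":0,"roll":4.5},
    {"tx":11,"ty":-33,"tz":0,"roll":4.5}
  ]
}}

```text
clock: 29.2
ee_pos: [0.4708, 0.1769, 0.2806]
orientation: [0.725, 0.618, 0.202, 0.229]
wrist_force: [0.8, -0.2, -1.3]
width: 0.0518
```

Run:
```python
from h import *
st()
```

```text
t 29.2 q [ 0.35  0.55 -1.06  2.23  1.6   0.83 -0.44] tcp [0.4708 0.1769 0.2806] grasp [0.5602 0.1641 0.1545] tilt 35.6 az -8.1 jaw 81.1 jz 0.01 F [ 0.8 -0.2 -1.3] w 51.8
```

Request:
{"fn": "play_rows", "kwargs": {
  "moves": [
    {"tx":0,"ty":-40,"tz":0,"roll":0},
    {"tx":0,"ty":-40,"tz":0,"roll":0},
    {"tx":0,"ty":-40,"tz":0,"roll":0},
    {"tx":3,"ty":-42,"tz":-2,"roll":0},
    {"tx":5,"ty":-42,"tz":-3,"roll":0}
  ]
}}

```text
clock: 29.82
ee_pos: [0.4786, -0.0273, 0.2757]
orientation: [0.725, 0.617, 0.202, 0.23]
wrist_force: [2.0, 0.2, -0.8]
width: 0.0521
```

Request:
{"fn": "play_rows", "kwargs": {
  "moves": [
    {"tx":8,"ty":-29,"tz":-5,"roll":0},
    {"tx":8,"ty":-9,"tz":-9,"roll":0},
    {"tx":4,"ty":0,"tz":-5,"roll":0},
    {"tx":0,"ty":0,"tz":0,"roll":0}
  ]
}}

```text
clock: 30.32
ee_pos: [0.4988, -0.0631, 0.2559]
orientation: [0.725, 0.617, 0.202, 0.228]
wrist_force: [-0.1, 0.4, -1.7]
width: 0.0519
```

Run:
```python
from h import *
st()
c=shot('scene','s5')
cv2.imwrite('pics/c7.png',cv2.resize(cv2.imread('pics/s5.png')[180:300,240:360],None,fx=5,fy=5,interpolation=cv2.INTER_CUBIC))
f=lambda p:(np.array(proj(c,p))-[240,180]+.5)*5-.5
m=R.from_quat(robot.state()['orientation']).as_matrix(); g=robot.state()['ee_pos']+.155*m[:,2]
B=np.array([g[0]-.003,g[1],g[2]-.063]); o=ray(c,0,0)[0]; v=B-o; v[2]=0; v/=np.linalg.norm(v); r=np.array([v[1],-v[0],0])
print('L/R/front of base',f(B-.027*r),f(B+.027*r),f(B-.027*v)); 
print('cell corners top',[f((.587+a*.036,-.0795+b*.036,.05)).round(0) for a,b in((-1,1),(1,1),(1,-1),(-1,-1))])
```

```text
t 30.32 q [ 0.86  0.53 -0.93  2.28  1.9   0.44 -0.24] tcp [ 0.4988 -0.0631  0.2559] grasp [ 0.5879 -0.0758  0.1297] tilt 35.5 az -8.1 jaw 81.0 jz 0.011 F [-0.1  0.4 -1.7] w 51.9
L/R/front of base [135.74050626 271.62434836] [207.21020282 272.15425533] [171.29106976 297.04581238]
cell corners top [array([111., 294.]), array([169., 243.]), array([244., 283.]), array([186., 336.])]
```

View pics/c7.png

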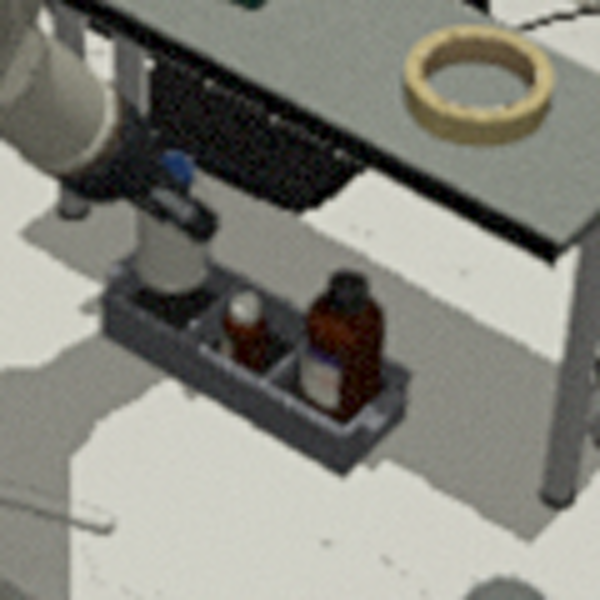

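Request:
{"fn": "play_rows", "kwargs": {
  "moves": [
    {"tx":-1,"ty":-3,"tz":-8,"roll":0},
    {"tx":0,"ty":0,"tz":-9,"roll":0},
    {"tx":0,"ty":0,"tz":-7,"roll":0},
    {"tx":0,"ty":0,"tz":-3,"roll":0},
    {"tx":0,"ty":0,"tz":0,"roll":0}
  ]
}}

```text
clock: 31.0
ee_pos: [0.4978, -0.0666, 0.2287]
orientation: [0.726, 0.617, 0.202, 0.229]
wrist_force: [-0.1, 0.1, -1.4]
width: 0.0517
```

Request:
{"fn": "play_rows", "kwargs": {
  "moves": [
    {"tx":0,"ty":0,"tz":-2,"roll":0},
    {"tx":0,"ty":0,"tz":0,"roll":0}
  ]
}}

```text
clock: 31.25
ee_pos: [0.4979, -0.067, 0.2268]
orientation: [0.726, 0.617, 0.202, 0.229]
wrist_force: [-0.8, 0.4, -0.7]
width: 0.0521
```

Request:
{"fn": "play_rows", "kwargs": {
  "moves": [
    {"tx":0,"ty":0,"tz":-2,"roll":0},
    {"tx":0,"ty":0,"tz":0,"roll":0}
  ]
}}

```text
clock: 31.5
ee_pos: [0.4978, -0.067, 0.2247]
orientation: [0.726, 0.617, 0.202, 0.229]
wrist_force: [-0.5, 0.2, -1.0]
width: 0.0515
```

Request:
{"fn": "play_rows", "kwargs": {
  "moves": [
    {"tx":0,"ty":0,"tz":-2,"roll":0},
    {"tx":0,"ty":0,"tz":0,"roll":0}
  ]
}}

```text
clock: 31.75
ee_pos: [0.4977, -0.067, 0.2226]
orientation: [0.726, 0.617, 0.202, 0.229]
wrist_force: [0.5, 0.0, 0.2]
width: 0.0523
```

Request:
{"fn": "play_rows", "kwargs": {
  "moves": [
    {"tx":0,"ty":0,"tz":-2,"roll":0},
    {"tx":0,"ty":0,"tz":0,"roll":0}
  ]
}}

```text
clock: 32.0
ee_pos: [0.4978, -0.067, 0.2206]
orientation: [0.726, 0.617, 0.202, 0.229]
wrist_force: [-0.7, 0.1, -0.9]
width: 0.0521
```

Request:
{"fn": "play_rows", "kwargs": {
  "moves": [
    {"tx":0,"ty":0,"tz":-2,"roll":0},
    {"tx":0,"ty":0,"tz":0,"roll":0}
  ]
}}

```text
clock: 32.25
ee_pos: [0.4978, -0.0669, 0.2186]
orientation: [0.726, 0.617, 0.202, 0.229]
wrist_force: [-0.0, 0.0, -1.3]
width: 0.0519
```

Request:
{"fn": "play_rows", "kwargs": {
  "moves": [
    {"tx":0,"ty":0,"tz":-2,"roll":0},
    {"tx":0,"ty":0,"tz":0,"roll":0}
  ]
}}

```text
clock: 32.5
ee_pos: [0.4978, -0.067, 0.2166]
orientation: [0.726, 0.617, 0.202, 0.229]
wrist_force: [0.2, 0.1, -1.3]
width: 0.0516
```

Request:
{"fn": "play_rows", "kwargs": {
  "moves": [
    {"tx":0,"ty":0,"tz":-2,"roll":0},
    {"tx":0,"ty":0,"tz":0,"roll":0}
  ]
}}

```text
clock: 32.75
ee_pos: [0.4978, -0.0669, 0.2146]
orientation: [0.726, 0.617, 0.202, 0.229]
wrist_force: [0.5, 0.3, -1.3]
width: 0.0522
```

Request:
{"fn": "play_rows", "kwargs": {
  "moves": [
    {"tx":0,"ty":0,"tz":-2,"roll":0},
    {"tx":0,"ty":0,"tz":0,"roll":0}
  ]
}}

```text
clock: 33.0
ee_pos: [0.4978, -0.067, 0.2126]
orientation: [0.726, 0.617, 0.202, 0.229]
wrist_force: [0.5, 0.3, -0.9]
width: 0.052
```

Request:
{"fn": "play_rows", "kwargs": {
  "moves": [
    {"tx":0,"ty":0,"tz":-2,"roll":0},
    {"tx":0,"ty":0,"tz":0,"roll":0}
  ]
}}

```text
clock: 33.25
ee_pos: [0.498, -0.0669, 0.2108]
orientation: [0.726, 0.617, 0.202, 0.229]
wrist_force: [-0.4, 0.4, 0.6]
width: 0.0521
```

Request:
{"fn": "play_rows", "kwargs": {
  "moves": [
    {"tx":0,"ty":0,"tz":-1,"roll":0},
    {"tx":0,"ty":0,"tz":0,"roll":0}
  ]
}}

```text
clock: 33.5
ee_pos: [0.498, -0.0669, 0.2099]
orientation: [0.726, 0.617, 0.202, 0.229]
wrist_force: [-0.5, 0.2, 1.7]
width: 0.0518
```

Request:
{"fn": "play_rows", "kwargs": {
  "moves": [
    {"tx":0,"ty":0,"tz":0,"roll":0},
    {"tx":0,"ty":0,"tz":0,"roll":0},
    {"tx":0,"ty":0,"tz":0,"roll":0}
  ],
  "hand": 70
}}

```text
clock: 33.88
ee_pos: [0.4978, -0.067, 0.2098]
orientation: [0.726, 0.617, 0.202, 0.229]
wrist_force: [-0.5, -0.3, -0.4]
width: 0.07
```

Request:
{"fn": "play_rows", "kwargs": {
  "moves": [
    {"tx":-6,"ty":0,"tz":10,"roll":0},
    {"tx":-10,"ty":0,"tz":18,"roll":0},
    {"tx":-8,"ty":0,"tz":20,"roll":0},
    {"tx":-6,"ty":2,"tz":20,"roll":0},
    {"tx":0,"ty":20,"tz":15,"roll":0}
  ]
}}

```text
clock: 34.5
ee_pos: [0.4672, -0.0459, 0.2939]
orientation: [0.726, 0.616, 0.201, 0.23]
wrist_force: [0.0, -0.1, 0.3]
width: 0.07
```

Run:
```python
from h import *
st()
```

```text
t 34.5 q [ 0.87  0.35 -0.96  2.34  1.72  0.35 -0.17] tcp [ 0.4672 -0.0459  0.2939] grasp [ 0.5564 -0.0592  0.1679] tilt 35.6 az -8.5 jaw 80.8 jz 0.009 F [ 0.  -0.1  0.3] w 70.0
```

Request:
{"fn": "play_rows", "kwargs": {
  "moves": [
    {"tx":2,"ty":35,"tz":10,"roll":0},
    {"tx":2,"ty":40,"tz":8,"roll":0},
    {"tx":0,"ty":40,"tz":5,"roll":-3},
    {"tx":0,"ty":40,"tz":5,"roll":-3},
    {"tx":0,"ty":0,"tz":0,"roll":0}
  ]
}}

```text
clock: 35.12
ee_pos: [0.4713, 0.1143, 0.3221]
orientation: [0.755, 0.58, 0.192, 0.238]
wrist_force: [0.2, -0.0, -0.6]
width: 0.0697
```

Run:
```python
from h import *
st()
c=shot('scene','s6')
im=cv2.imread('pics/s6.png')[130:330,160:400]
cv2.imwrite('pics/c8.png',cv2.resize(im,None,fx=3,fy=3,interpolation=cv2.INTER_CUBIC))
```

```text
t 35.12 q [ 0.51  0.38 -1.07  2.25  1.43  0.71 -0.3 ] tcp [0.4713 0.1143 0.3221] grasp [0.5591 0.0932 0.1961] tilt 35.6 az -13.6 jaw 75.3 jz 0.014 F [ 0.2 -0.  -0.6] w 69.7
```

View pics/c8.png

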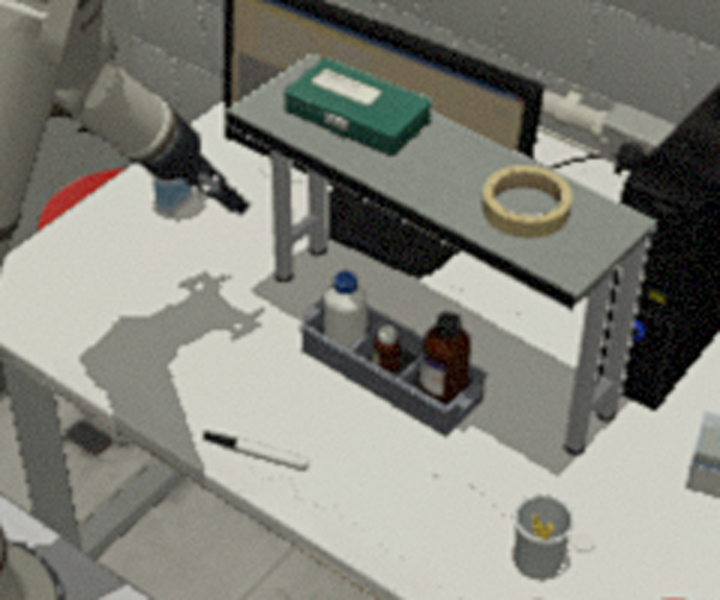

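Both bottles stand upright in the end cells. The small bottle, tub and cup are in place, and the arm is clear. Handing in.

```bash
python3 -c "
from workcell import robot
print(robot.hand_in())"
```

```text
the job is handed in; nothing more can be done
None
```

I put the amber bottle in the right end cell and the white bottle in the left end cell of the crate. The job was handed in at about 35 s of robot time.

- **Leaning the gripper:** the moves only offer shifts and a turn about the vertical. I got the lean of about 36° by driving the arm against its reach limit. The first attempt left the jaws about 6° off level. I corrected that, but the lean then turned out to suit neither the bottles nor the cells. Redoing it with the jaws turned half round brought the robot clock to about 15 s before I could go for the first bottle.
- **Setting the bottles down:**
    - **White bottle:** it went down gently, with about 3 N on the floor at release.
    - **Amber bottle:** one step after contact was too large and pressed with about 16 N, under the 25 N limit. I backed off to about 4 N before releasing.
- **Last checks:** the final scene picture shows both bottles upright in their cells. The small bottle and the cup stood as before, and the arm was touching nothing. The swab tub is partly hidden behind the gripper in that picture, but nothing came near it.
- **Disagreements:** the cameras differed by 4 to 7 mm on where the bottles stood, so I grasped at a position between their readings. No check failed.

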